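# Pack the connecting rod in its case

## Robot

A 6-joint arm with a two-finger parallel gripper is mounted at the origin on a cart in front of the work surface, level with it; the furniture and walls round the work are solid. World frame = base frame: x ahead of the robot, y to its left, z up, the work surface at z = 0. Lengths are in m, angles in rad, forces in N, time in s.
With the tool pointing down it reaches from about 0.325 to 0.925 m from the base axis. Payload 3.1 kg.
Tool frame: the origin (TCP) lies midway between the tips of the shut fingers; the grasp point (between the pads) lies 19 mm behind it (grip_point_offset is the distance from the TCP to the grasp point, in m); z points along the fingers, y is the direction in which the jaws open and shut (so a half turn about z gives the same grasp; the last joint's range is limited). The gripper opens to 85 mm and grips with 20 to 120 N. Pads are 22 mm wide; open, the fingers measure 114 mm over their backs; the gripper's body (76 mm by 85 mm) begins 54 mm behind the grasp point. The pads swing forward as they close: fully open they stand 13 mm farther back than shut.
Start: joints at [-1.393, 0.217, 1.613, -0, 1.311, -0.112], TCP at [0.179, -0.599, 0.231] pointing down, gripper open.
Joint ranges: [-2.75, 2.75], [-0.78, 2.1], [0.31, 2.55], [-1.13, 4.27], [0.13, 2.63], [-2.58, 2.58]. Speed limits (rad/s): [2.79, 2.79, 3.14, 3.14, 3.14, 3.14].

## Interface

Orientations are given as [roll, pitch, yaw] about the fixed x, y, z axes, in that order (R = Rz(yaw) Ry(pitch) Rx(roll)).
In Python, from station import * gives the robot as it stands.
- The arm moves only by the tool step_arm, never from a script. Its argument "commands" is a list of rows, each an object of numbers: "dx", "dy", "dz": the shift along the tool's x, y, z normalised to -1 to 1, where 1 is 12 cm; "wx", "wy", "wz": the turn, a rotation vector about the tool's x, y, z normalised to -1 to 1, where 1 is 30 degrees. In form: [{"dx": .., "dy": .., "dz": .., "wx": .., "wy": .., "wz": ..}, ...]. A call has 1 to 12 rows; each row is the pose to reach, as a shift and turn from the pose measured when the call began, along the tool's axes at that moment; what a row does not reach only later rows make up. A row lasts 1/12 s, in which the tool goes at most 41.7 mm and 7.16 degrees, less where a joint would pass 70% of its speed; a pose out of reach is approached as far as the arm can. A call with a number of a shift or a turn outside -1 to 1 is refused whole. A call with a gripper value outside its range is refused whole. "hand" is the opening, from -1 (shut) to 1 (fully open), set as the call begins (left out, the last holds). The fingers move at their own pace and stop on an object; the grip force is fixed at half the most. Time passes only in rows, so rows that repeat a pose let the fingers close. It gives the time, the measured TCP pose, the force and the opening at its end, in the units of the state.
- sense(): the state, without advancing time (a new reading comes with each control period).
- read_camera(name): name is "side" or "top"; returns a dict with "pixels" (384x512x3 uint8, blue, green, red), "mtx" (3x3 intrinsics, pixels), "dist_coeffs" ([k1, k2, p1, p2, k3] as OpenCV has them; the pictures are not rectified), "position" and "rotation" of the camera in the world. Camera axes: x right, y up, looking along -z (the intrinsics and any distortion apply to the point x, -y, -z); pixel columns grow to the right and rows downward; lengths in m; the calibration is good to about 2 mm. A picture is of the moment at which its call begins. There is no depth.
- hand_in(): hands the job in, once; it reports no verdict.
The state is a dict: "time": time; "joint_positions": joint angles; "qd": joint speeds; "effort": joint torques, N m; "position": TCP position; "ee_rot": TCP orientation; "ft_force": force on the tool from outside, world axes, zero at the start; "torque": the same for the moment, N m; "opening": finger opening in m.
Only numpy, scipy, OpenCV 4.12 (cv2) and the standard library are available. Lean on these libraries where they do the work, as an engineer would, in place of code of your own. Each camera call takes 0.05 s, during which the arm holds its last target.

## Task

Pack the connecting rod away: open the lid of the grey case by its carry handle so that it stands upright, lay the rod flat in the yellow-lined front pocket with its big end in the wide (left) end and its small end between the two foam blocks, and let go of it. Set it down, do not drop it. Then swing the lid fully shut and leave the mug, the sprocket and the piston alone.

Things in the scene. Friction and masses are not known exactly. Their poses are not given: they have to be found in the camera images.
- rod_pocket (a point): Centre of the floor of the case's front pocket, axes as the case. 96 mm in x, 172 in y; floor 5 mm above the bench, walls up to 25 mm above that floor. At the right end (y -86 to -52 mm) two foam blocks, 16 high, leave a 46 mm channel centred on x = 0 for the small end; the rest has full width. With the rod in, rod_center is 10 mm above this point.
- lid_hinge (a point): Middle of the lid's hinge line, at the back upper edge of the case base (30 mm above the bench, 112 mm behind rod_pocket in x). Axes as the case; the hinge line runs along y.
- case_lid (a joint): Lid angle in rad: 0 fully shut, pi/2 upright, 1.8 the stop, leaning back. Starts shut or a little ajar (to 0.3). Stiff friction hinge (1 to 3 N at the handle): the lid stays at the angle where it is left. Lid 165 x 182 x 18 mm; when shut its foam lining lies 4 mm above the base's rim. Upright, the handle reaches 245 mm above the bench.
- lid_handle (a point): Middle of the lid's black round carry bar, 13 mm thick, free for 90 mm along y, 40 mm in front of the lid's front edge on two side arms; 39 mm above the bench when shut. At lid angle a it is (205 cos a - 9 sin a) mm before the hinge line and (205 sin a + 9 cos a) mm above it. The bar can turn between pinching fingers.
- rod_center (a point): Centre, half-way up, of a loose grey steel connecting rod lying flat on the bench (156 mm long in y, 70 wide at the big end, 20 thick, 0.2 to 0.45 kg). y points to the big end, z up. Grasp across the flat-sided beam between the ends: 24 mm wide in x, 14 thick, y = -50 to +24 mm. Small end 28 mm wide, at y = -64 mm.
- rod_big_end (a point): Centre of the rod's big end, 51 mm from rod_center along its y.
- mug: Green and white mug, 78 mm wide, 101 high, origin under its centre. Bystander.
- sprocket: Steel chain sprocket, 69 mm across, 19 high, lying flat, origin under its centre. Bystander.
- piston: Aluminium piston, 68 mm across, 58 high, origin under its centre. Bystander.
- con_rod: The same connecting rod; origin at the underside of its centre. It lies right of and behind the blue vice (170 mm high). A wall shelf hangs behind and above it, underside 0.62 m over the bench, from x = 0.66 back: lift the rod about 0.15 m, then draw it towards the robot before going higher.
- parts_case: Grey case fixed on the bench, origin under its centre: base 165 (x) x 182 (y) x 30 mm high, open top, walls 5. x runs from the handle side (facing the robot) to the hinge, y left, z up. The yellow-lined pocket for the rod is in its front; the rear is filled with foam.

How it is judged:
By the outcome, as a careful person would: the job done as asked, in the order asked, and still so for the second after the job is handed in, with the robot touching nothing.
It also fails if it takes over 72 s, if anything falls off the work surface, if the arm or the gripper's body presses on something with over 40 N, if the wrist force passes 120 N, or if a joint passes its speed limit or range.

## Working session

There is one attempt and no reset: what is moved stays moved. The work goes in short steps, Python scripts to look and compute and a tool call to move; the robot and the scene stay as the last step left them, time stands still between calls to the robot, and variables do not carry over. Pictures are saved under pics/ and viewed, and the job is handed in when it is done.

Besides the shell and the picture viewer there is one more tool, called as name(argument=value, ...), one argument or row to a line, values as JSON. step_arm: Moves the arm, as the interface text tells. Its arguments: {"type":"object","properties":{"commands":{"type":"array"},"hand":{"type":"number"}},"required":["commands"]}

```bash
ls; mkdir -p pics; python3 - <<'E'
from station import *
import cv2
s=sense()
print(s)
for n in("side","top"):
    c=read_camera(n); cv2.imwrite(f"pics/{n}0.png",c["pixels"]); print(n,c["mtx"],c["dist_coeffs"],c["position"],c["rotation"])
E
```

```text
pics
{'time': 0.0, 'joint_positions': array([-1.39320898e+00,  2.17782319e-01,  1.61497414e+00,  4.21602381e-06,
        1.31130156e+00, -1.12211190e-01]), 'qd': array([ 0.00124583,  0.00019435, -0.00132133, -0.000797  ,  0.00130189,
       -0.00022762]), 'effort': array([ 4.88090664e-04, -3.96842051e+01, -3.03855014e+01, -1.07476694e-04,
        9.73360118e-03, -7.64068744e-06]), 'position': array([ 0.17846611, -0.59810288,  0.22992993]), 'ee_rot': array([-3.13914325e+00, -2.80107477e-04,  2.89797111e-01]), 'ft_force': array([-0.8697146 ,  0.67415331,  0.03044715]), 'torque': array([ 0.01129879,  0.01143471, -0.03758596]), 'opening': 0.08545880036336484}
side [[354.38528588   0.         251.5463596 ]
 [  0.         354.38528588 195.16595448]
 [  0.           0.           1.        ]] [-0.11094034  0.          0.          0.          0.        ] [ 0.86982864 -0.71824996  0.5123996 ] [ 1.15973621 -0.00658965  0.38508406]
top [[423.79232564   0.         252.52613957]
 [  0.         423.79232564 194.87422687]
 [  0.           0.           1.        ]] [0.03533554 0.         0.         0.         0.        ] [0.41795916 0.20702505 1.37306857] [ 0.08125406  0.00638404 -1.59241092]
```

View pics/side0.png

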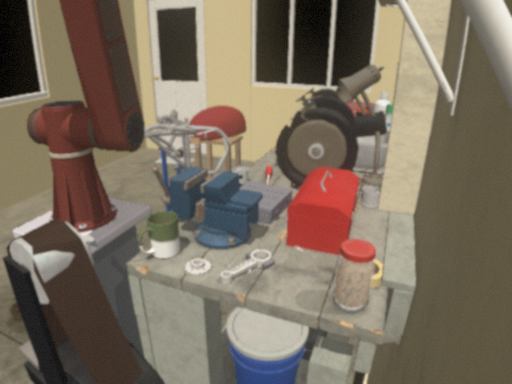

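View pics/top0.png

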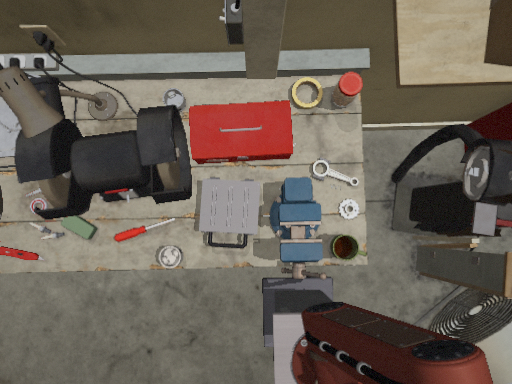

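```bash
cat > h.py <<'E'
from station import *
import cv2, numpy as np
from scipy.spatial.transform import Rotation as R
def cam(n,name=None):
    c=read_camera(n)
    if name: cv2.imwrite("pics/"+name+".png",c["pixels"])
    return c
def rot(c):
    r=np.array(c["rotation"]); return r if r.shape==(3,3) else R.from_euler("xyz",r).as_matrix()
def ray(c,u,v):
    p=cv2.undistortPoints(np.array([[[u,v]]],float),c["mtx"],np.array(c["dist_coeffs"]))[0,0]
    d=rot(c)@np.array([p[0],-p[1],-1]); return np.array(c["position"]),d
def onz(c,u,v,z):
    o,d=ray(c,u,v); return o+d*(z-o[2])/d[2]
def proj(c,P):
    q=rot(c).T@(np.array(P)-c["position"]); q=np.array([q[0],-q[1],-q[2]])
    return cv2.projectPoints(q.reshape(1,1,3),np.zeros(3),np.zeros(3),c["mtx"],np.array(c["dist_coeffs"]))[0].ravel()
def crop(c,name,x0,y0,x1,y1,k=6):
    im=cv2.resize(c["pixels"][y0:y1,x0:x1],None,fx=k,fy=k,interpolation=cv2.INTER_CUBIC)
    for x in range((x0+9)//10*10,x1,10):
        cv2.line(im,((x-x0)*k,0),((x-x0)*k,8),(0,0,255),1); cv2.putText(im,str(x),((x-x0)*k,20),0,.4,(0,0,255),1)
    for y in range((y0+9)//10*10,y1,10):
        cv2.line(im,(0,(y-y0)*k),(8,(y-y0)*k),(0,0,255),1); cv2.putText(im,str(y),(10,(y-y0)*k+4),0,.4,(0,0,255),1)
    cv2.imwrite("pics/"+name+".png",im)
def rel(target, rpy, s=None):
    "tool-axes normalised shift/turn from present pose to TCP target/rpy"
    s=s or sense(); R0=R.from_euler("xyz",s["ee_rot"]); Rt=R.from_euler("xyz",rpy)
    d=R0.inv().apply(np.array(target)-s["position"])/.12
    w=np.degrees((R0.inv()*Rt).as_rotvec())/30
    return np.round(d,3),np.round(w,3)
E
python3 - <<'E'
from h import *
c=cam("top"); s=cam("side")
print(proj(c,[.6,0,0]),proj(s,[.6,0,0]))
crop(c,"t1",185,150,365,260,4); crop(s,"s1",180,170,300,290,5)
crop(c,"t2",300,150,370,200,10)
E
```

```text
[317.52000442 172.00701075] [257.90752135 258.69252085]
```

View pics/t1.png

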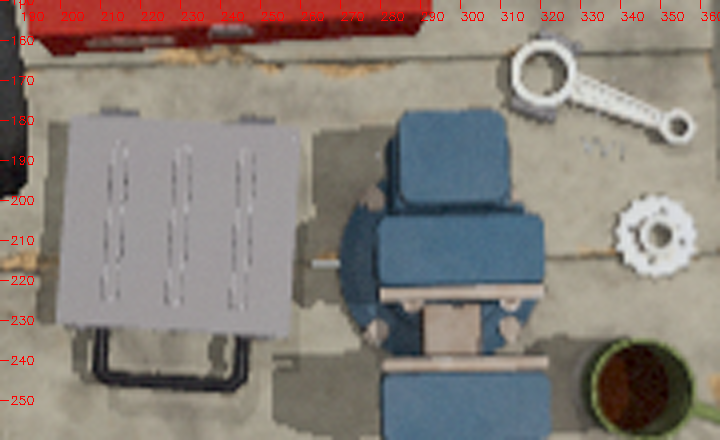

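View pics/t2.png

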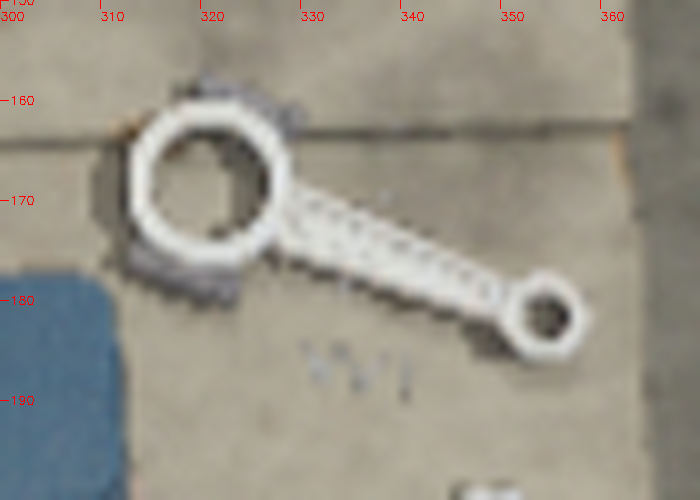

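View pics/s1.png

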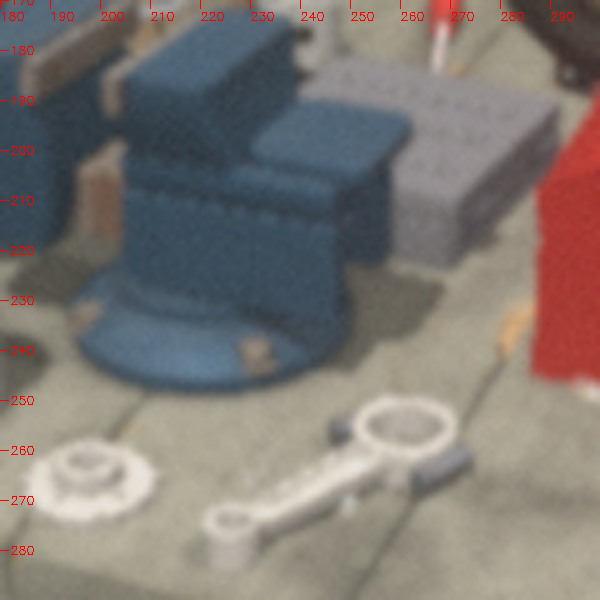

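```bash
python3 - <<'E'
from h import *
c=cam("top"); s=cam("side")
b=onz(c,320.5,168,.02); e=onz(c,353.5,181.3,.02); print("rod",b,e,np.linalg.norm(b-e)); 
b2=onz(s,261,256,.02); e2=onz(s,225.5,274,.02); print("rod side",b2,e2,np.linalg.norm(b2-e2))
for z in(.048,.1):
  q=[onz(c,*p,z) for p in((202,180),(258.7,182),(199,231.5),(256.5,234))]
  print(z,np.round(q,3).tolist(),[np.linalg.norm(q[i]-q[j]) for i,j in((0,1),(2,3),(0,2),(1,3))])
for z in(.039,.06,.08,.1):print("handle",z,onz(c,210,245.3,z),onz(c,245.5,247.3,z), "mid", onz(c,227.7,246.3,z))
# dark handle mask
g=c["pixels"].astype(int).max(2)
m=np.zeros_like(g); m[228:252,200:256]=g[228:252,200:256]<75
ys,xs=np.nonzero(m); print([(x,round(ys[xs==x].mean(),1),(xs==x).sum()) for x in sorted(set(xs))])
crop(c,"t3",190,170,265,255,8); crop(s,"s3",230,175,305,235,8)
E
```

```text
rod [ 0.610094  -0.0069655  0.02     ] [ 0.56473083 -0.11074159  0.02      ] 0.11325763963344652
rod side [ 0.61334466 -0.01385711  0.02      ] [ 0.56426346 -0.11589729  0.02      ] 0.11323057417930096
0.048 [[0.576, 0.371, 0.048], [0.566, 0.193, 0.048], [0.415, 0.382, 0.048], [0.404, 0.203, 0.048]] [np.float64(0.1785282978430361), np.float64(0.1792834839074827), np.float64(0.1616144037225363), np.float64(0.16295020948768607)]
0.1 [[0.57, 0.365, 0.1], [0.56, 0.193, 0.1], [0.415, 0.375, 0.1], [0.404, 0.204, 0.1]] [np.float64(0.17152226681342095), np.float64(0.17224781692062957), np.float64(0.1552721289067626), np.float64(0.15655551330928663)]
handle 0.039 [0.37151232 0.3495801  0.039     ] [0.36288084 0.23870066 0.039     ] mid [0.3671889  0.29428476 0.039     ]
handle 0.06 [0.37224346 0.34733609 0.06      ] [0.36374785 0.23820205 0.06      ] mid [0.36798809 0.29291118 0.06      ]
handle 0.08 [0.37293978 0.34519895 0.08      ] [0.36457357 0.23772718 0.08      ] mid [0.36874922 0.291603   0.08      ]
handle 0.1 [0.3736361 0.3430618 0.1      ] [0.36539929 0.2372523  0.1       ] mid [0.3
[... 1248 characters left out ...]
.int64(4)), (np.int64(233), np.float64(245.5), np.int64(4)), (np.int64(234), np.float64(245.5), np.int64(4)), (np.int64(235), np.float64(246.0), np.int64(3)), (np.int64(236), np.float64(245.5), np.int64(4)), (np.int64(237), np.float64(245.5), np.int64(4)), (np.int64(238), np.float64(245.5), np.int64(4)), (np.int64(239), np.float64(245.5), np.int64(4)), (np.int64(240), np.float64(246.0), np.int64(3)), (np.int64(241), np.float64(246.0), np.int64(3)), (np.int64(242), np.float64(245.5), np.int64(4)), (np.int64(243), np.float64(244.0), np.int64(7)), (np.int64(244), np.float64(240.0), np.int64(13)), (np.int64(245), np.float64(239.8), np.int64(10)), (np.int64(246), np.float64(240.0), np.int64(11))]
```

View pics/t3.png

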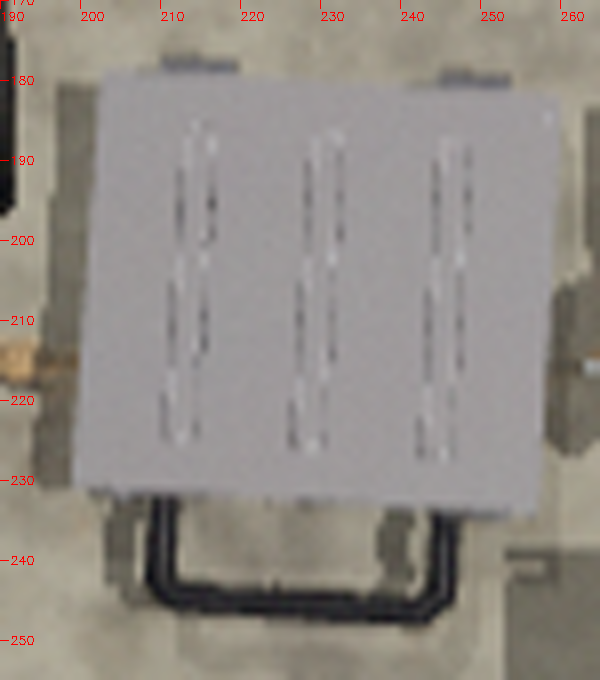

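View pics/s3.png

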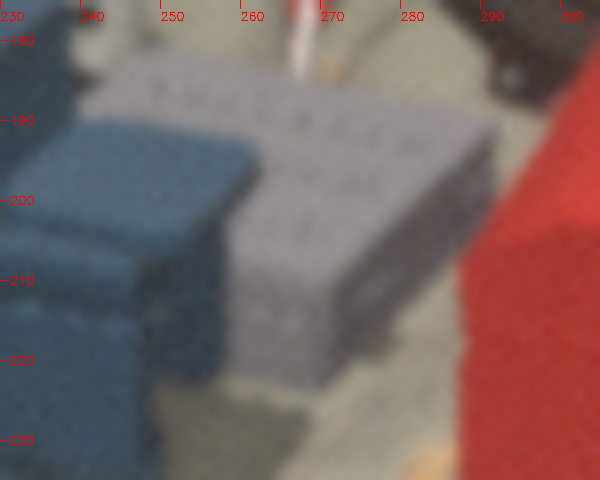

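```bash
cat >> h.py <<'E'
def tri(c1,p1,c2,p2):
    o1,d1=ray(c1,*p1);o2,d2=ray(c2,*p2);d1/=np.linalg.norm(d1);d2/=np.linalg.norm(d2)
    t=np.linalg.lstsq(np.stack([d1,-d2],1),o2-o1,rcond=None)[0]
    a=o1+d1*t[0];b=o2+d2*t[1];return (a+b)/2,np.linalg.norm(a-b)
E
python3 - <<'E'
from h import *
c=cam("top"); s=cam("side")
im=c["pixels"]; hsv=cv2.cvtColor(im,cv2.COLOR_BGR2HSV)
print(im[200,222],im[200,195],im[175,230],im[237,228])
# purple-grey: blue >= green
m=((im[...,0].astype(int)-im[...,1]>=-2)&(im[...,1]>110)).astype(np.uint8)
m[:, :190]=0;m[:,265:]=0;m[:170]=0;m[255:]=0
m=cv2.morphologyEx(m,cv2.MORPH_OPEN,np.ones((5,5))); m=cv2.morphologyEx(m,cv2.MORPH_CLOSE,np.ones((9,9)))
def fit(pts): return cv2.fitLine(np.array(pts,np.float32),cv2.DIST_HUBER,0,.01,.01).ravel()
L=fit([(np.nonzero(m[y])[0].min()-.5,y) for y in range(186,227)])
Rr=fit([(np.nonzero(m[y])[0].max()+.5,y) for y in range(188,229)])
T=fit([(x,np.nonzero(m[:,x])[0].min()-.5) for x in list(range(220,240))])
B=fit([(x,np.nonzero(m[:,x])[0].max()+.5) for x in list(range(202,208))+list(range(216,240))])
def X(a,b):
    t=np.linalg.solve(np.stack([a[:2],-b[:2]],1),b[2:]-a[2:]);return a[2:]+t[0]*a[:2]
bl,br,fl,fr=X(T,L),X(T,Rr),X(B,L),X(B,Rr); print(bl,br,fl,fr, np.linalg.norm(bl-br),np.linalg.norm(fl-fr))
print("fl",tri(c,fl,s,(246,181))); print("br",tri(c,br,s,(271,208.5)));print("bl",tri(c,bl,s,(290.5,189.5)))
E
```

```text
[155 154 157] [147 162 167] [141 154 161] [116 128 136]
[202.40372 178.39372] [259.27216 182.09251] [198.5612  230.13734] [256.73233 233.89505] 56.988598 58.29237
fl (array([0.41340728, 0.38062933, 0.04973721]), np.float64(0.01342732942772028))
br (array([0.56629705, 0.19144905, 0.05192812]), np.float64(0.001846458500807687))
bl (array([0.57902629, 0.36887001, 0.0479842 ]), np.float64(0.005296774997940673))
```

```bash
python3 - <<'E'
from h import *
c=cam("top"); s=cam("side")
for z in (.048,.065,.08,.1):
  for nm,p in (("fl",(198.3,230.7)),("fr",(256.5,234))):
    print(z,nm,proj(s,onz(c,*p,z)), onz(c,*p,z))
  print(z,"bar",proj(s,onz(c,227.5,245.3,z-.01)))
E
```

```text
0.048 fl [249.39539657 181.15601696] [0.41780002 0.38448125 0.048     ]
0.048 fr [223.64781877 199.52379716] [0.4035936  0.20342492 0.048     ]
0.048 bar [226.76377312 190.58506516]
0.065 fl [249.17396816 176.94580222] [0.41780206 0.38220457 0.065     ]
0.065 fr [223.57271717 194.63573246] [0.4037779  0.20347111 0.065     ]
0.065 bar [226.67707438 186.15743583]
0.08 fl [248.97615914 173.18396716] [0.41780387 0.38019574 0.08      ]
0.08 fr [223.50668956 190.27321821] [0.40394052 0.20351187 0.08      ]
0.08 bar [226.60036781 182.20306742]
0.1 fl [248.70882396 168.09884049] [0.41780627 0.37751729 0.1       ]
0.1 fr [223.41904715 184.3837745 ] [0.40415735 0.2035662  0.1       ]
0.1 bar [226.49781749 176.86032384]
```

```bash
cat >> h.py <<'E'
def go(x,y,z,psi,tilt=None):
    d,w=rel([x,y,z],[np.pi,0,psi]); s=sense()
    print("t %.2f"%s["time"],"pos",np.round(s["position"],4),"rpy",np.round(s["ee_rot"],3),"F",np.round(s["ft_force"],1),"op %.4f"%s["opening"]); print("d",d,"w",w)
E
python3 - <<'E'
from h import *
c=cam("top")
for p,z in (((312,178),.15),((280,200),.17),((322,205),.17),((322,260),.17),((300,160),.0)): print(p,onz(c,*p,z))
go(.30,-.5,.34,.6)
E
```

```text
(312, 178) [0.5629774  0.03916777 0.15      ]
(280, 200) [0.4997231  0.13478837 0.17      ]
(322, 205) [0.48289631 0.01615434 0.17      ]
(322, 260) [0.3285057  0.02170128 0.17      ]
(300, 160) [0.64082657 0.05578749 0.        ]
t 0.55 pos [ 0.1786 -0.5989  0.2313] rpy [-3.142  0.     0.29 ] F [ 0.3 -0.7  0.1] op 0.0853
d [ 1.205 -0.501 -0.906] w [-0.     0.    -0.592]
```

step_arm(
  commands=[
    {"dx": 0.3, "dy": -0.15, "dz": -0.3, "wz": -0.2},
    {"dx": 0.6, "dy": -0.3, "dz": -0.6, "wz": -0.4},
    {"dx": 0.9, "dy": -0.5, "dz": -0.9, "wz": -0.6},
    {"dx": 1, "dy": -0.6, "dz": -0.9, "wz": -0.7},
    {"dx": 1, "dy": -0.6, "dz": -0.9, "wz": -0.8},
  ],
  hand=-0.2,
)

```text
validation failed for argument at $.co...
```

```bash
python3 -c "
from h import *
go(.42,-.35,.34,1.0);go(.42,-.4,.34,1.1)"
```

```text
t 0.55 pos [ 0.1786 -0.5989  0.2313] rpy [-3.142  0.     0.29 ] F [ 0.3 -0.7  0.1] op 0.0853
d [ 2.52  -1.413 -0.906] w [-0.     0.    -1.356]
t 0.55 pos [ 0.1786 -0.5989  0.2313] rpy [-3.142  0.     0.29 ] F [ 0.3 -0.7  0.1] op 0.0853
d [ 2.401 -1.014 -0.906] w [-0.     0.    -1.547]
```

step_arm(
  commands=[
    {"dx": 0.3, "dy": -0.15, "dz": -0.3, "wx": 0, "wy": 0, "wz": -0.2},
    {"dx": 0.6, "dy": -0.3, "dz": -0.6, "wx": 0, "wy": 0, "wz": -0.4},
    {"dx": 0.9, "dy": -0.5, "dz": -0.9, "wx": 0, "wy": 0, "wz": -0.6},
    {"dx": 1, "dy": -0.6, "dz": -0.9, "wx": 0, "wy": 0, "wz": -0.8},
    {"dx": 1, "dy": -0.6, "dz": -0.9, "wx": 0, "wy": 0, "wz": -0.9},
  ],
  hand=-0.2,
)

```text
time: 0.97
position: [0.2765, -0.4941, 0.3449]
ee_rot: [3.134, 0.0, 0.769]
ft_force: [0.1, -0.5, 1.2]
opening: 0.0343
```

step_arm(
  commands=[
    {"dx": 0.35, "dy": 0, "dz": 0, "wx": 0, "wy": 0, "wz": -0.22},
    {"dx": 0.7, "dy": 0.05, "dz": 0, "wx": 0, "wy": 0, "wz": -0.44},
    {"dx": 1, "dy": 0.1, "dz": 0, "wx": 0, "wy": 0, "wz": -0.66},
    {"dx": 1, "dy": 0.1, "dz": 0, "wx": 0, "wy": 0, "wz": -0.85},
    {"dx": 1, "dy": 0.1, "dz": 0, "wx": 0, "wy": 0, "wz": -0.85},
  ],
)

```text
time: 1.38
position: [0.3729, -0.4177, 0.3453]
ee_rot: [3.134, 0.004, 1.22]
ft_force: [-0.0, 0.3, 0.3]
opening: 0.0343
```

```bash
python3 -c "
from h import *
go(.42,-.3,.34,1.506)"
```

```text
t 1.38 pos [ 0.3729 -0.4177  0.3453] rpy [3.134 0.004 1.22 ] F [-0.   0.3  0.3] op 0.0343
d [1.056 0.031 0.04 ] w [ 0.012  0.009 -0.547]
```

step_arm(
  commands=[
    {"dx": 0.35, "dy": 0, "dz": 0, "wx": 0, "wy": 0, "wz": -0.22},
    {"dx": 0.7, "dy": 0, "dz": 0, "wx": 0.01, "wy": 0.01, "wz": -0.44},
    {"dx": 1, "dy": 0, "dz": 0, "wx": 0.01, "wy": 0.01, "wz": -0.55},
    {"dx": 1, "dy": 0, "dz": 0, "wx": 0.01, "wy": 0.01, "wz": -0.55},
  ],
)

```text
time: 1.72
position: [0.4153, -0.3005, 0.345]
ee_rot: [3.139, -0.003, 1.511]
ft_force: [-0.1, 0.1, 0.6]
opening: 0.034
```

step_arm(
  commands=[
    {"dx": 0.35, "dy": 0, "dz": 0, "wx": 0, "wy": 0, "wz": 0},
    {"dx": 0.7, "dy": 0, "dz": 0, "wx": 0, "wy": 0, "wz": 0},
    {"dx": 1, "dy": 0, "dz": 0, "wx": 0, "wy": 0, "wz": 0},
    {"dx": 1, "dy": 0, "dz": 0, "wx": 0, "wy": 0, "wz": 0},
  ],
)

```text
time: 2.05
position: [0.4223, -0.1761, 0.3457]
ee_rot: [3.138, -0.006, 1.512]
ft_force: [-0.6, 0.3, -0.8]
opening: 0.0343
```

step_arm(
  commands=[
    {"dx": 0.35, "dy": 0, "dz": 0, "wx": 0, "wy": 0, "wz": 0},
    {"dx": 0.7, "dy": 0, "dz": 0, "wx": 0, "wy": 0, "wz": 0},
    {"dx": 1, "dy": 0, "dz": 0, "wx": 0, "wy": 0, "wz": 0},
    {"dx": 1, "dy": 0, "dz": 0, "wx": 0, "wy": 0, "wz": 0},
  ],
)

```text
time: 2.38
position: [0.4293, -0.0516, 0.3469]
ee_rot: [3.137, -0.01, 1.516]
ft_force: [-0.1, -0.7, -0.2]
opening: 0.0342
```

step_arm(
  commands=[
    {"dx": 0.35, "dy": 0, "dz": 0, "wx": 0, "wy": 0, "wz": 0},
    {"dx": 0.7, "dy": 0, "dz": 0, "wx": 0, "wy": 0, "wz": 0},
    {"dx": 1, "dy": 0, "dz": 0, "wx": 0, "wy": 0, "wz": 0},
    {"dx": 1, "dy": 0, "dz": 0, "wx": 0, "wy": 0, "wz": 0},
  ],
)

```text
time: 2.72
position: [0.436, 0.0728, 0.3485]
ee_rot: [3.137, -0.014, 1.52]
ft_force: [-0.2, -0.8, 0.4]
opening: 0.0342
```

```bash
python3 -c "
from h import *
go(.368,.294,.15,1.506)"
```

```text
t 2.72 pos [0.436  0.0728 0.3485] rpy [ 3.137 -0.014  1.52 ] F [-0.2 -0.8  0.4] op 0.0342
d [ 1.79  -0.667  1.675] w [ 0.009 -0.026  0.027]
```

step_arm(
  commands=[
    {"dx": 0.33, "dy": -0.12, "dz": 0, "wx": 0, "wy": -0.01, "wz": 0.01},
    {"dx": 0.66, "dy": -0.25, "dz": 0.1, "wx": 0.01, "wy": -0.02, "wz": 0.02},
    {"dx": 1, "dy": -0.4, "dz": 0.3, "wx": 0.01, "wy": -0.03, "wz": 0.03},
    {"dx": 1, "dy": -0.4, "dz": 0.4, "wx": 0.01, "wy": -0.03, "wz": 0.03},
  ],
)

```text
time: 3.05
position: [0.3947, 0.1975, 0.3026]
ee_rot: [3.14, 0.0, 1.504]
ft_force: [0.6, -0.3, -1.0]
opening: 0.0337
```

```bash
python3 -c "
from h import *
go(.368,.294,.2,1.506)"
```

```text
t 3.05 pos [0.3947 0.1975 0.3026] rpy [3.14  0.    1.504] F [ 0.6 -0.3 -1. ] op 0.0337
d [ 0.787 -0.277  0.854] w [ 0.004  0.    -0.005]
```

step_arm(
  commands=[
    {"dx": 0.3, "dy": -0.1, "dz": 0.3, "wx": 0, "wy": 0, "wz": 0},
    {"dx": 0.6, "dy": -0.2, "dz": 0.5, "wx": 0, "wy": 0, "wz": 0},
    {"dx": 0.78, "dy": -0.28, "dz": 0.75, "wx": 0, "wy": 0, "wz": 0},
    {"dx": 0.78, "dy": -0.28, "dz": 0.85, "wx": 0, "wy": 0, "wz": 0},
    {"dx": 0.78, "dy": -0.28, "dz": 0.85, "wx": 0, "wy": 0, "wz": 0},
    {"dx": 0.78, "dy": -0.28, "dz": 0.85, "wx": 0, "wy": 0, "wz": 0},
  ],
)

```text
time: 3.55
position: [0.3678, 0.2916, 0.1994]
ee_rot: [-3.141, 0.003, 1.502]
ft_force: [0.5, 0.1, 0.0]
opening: 0.0344
```

```bash
python3 -c "
from h import *
go(.368,.294,.022,1.506)
c=cam('top'); s=cam('side'); crop(c,'t4',180,165,280,260,6); crop(s,'s4',190,140,300,220,6)
p=sense()['position']; print(proj(c,p),proj(s,p))
"
```

```text
t 3.55 pos [0.3678 0.2916 0.1994] rpy [-3.141e+00  3.000e-03  1.502e+00] F [0.5 0.1 0. ] op 0.0344
d [2.500e-02 1.000e-03 1.478e+00] w [-0.001  0.006 -0.007]
[224.55507811 247.72450943] [225.24339811 144.5285186 ]
```

View pics/t4.png

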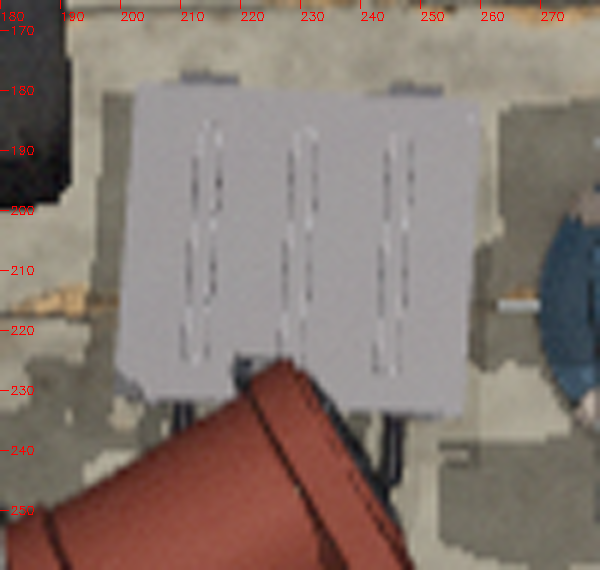

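View pics/s4.png

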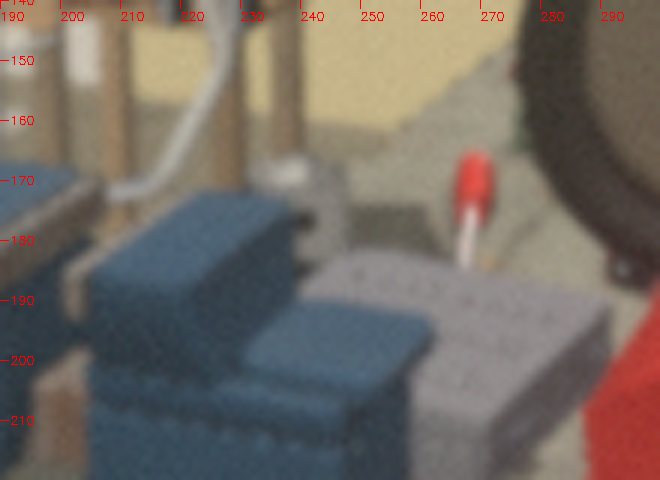

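step_arm(
  commands=[
    {"dx": 0.02, "dy": 0, "dz": 0.3, "wx": 0, "wy": 0, "wz": 0},
    {"dx": 0.02, "dy": 0, "dz": 0.6, "wx": 0, "wy": 0, "wz": 0},
    {"dx": 0.02, "dy": 0, "dz": 0.8, "wx": 0, "wy": 0, "wz": 0},
    {"dx": 0.02, "dy": 0, "dz": 0.9, "wx": 0, "wy": 0, "wz": 0},
    {"dx": 0.02, "dy": 0, "dz": 1, "wx": 0, "wy": 0, "wz": 0},
  ],
)

```text
time: 4.07
position: [0.3723, 0.2939, 0.0829]
ee_rot: [3.135, -0.002, 1.498]
ft_force: [0.4, 0.1, 0.4]
opening: 0.0342
```

step_arm(
  commands=[
    {"dx": 0, "dy": 0, "dz": 0.08, "wx": 0, "wy": 0, "wz": 0},
    {"dx": 0, "dy": 0, "dz": 0.16, "wx": 0, "wy": 0, "wz": 0},
    {"dx": 0, "dy": 0, "dz": 0.24, "wx": 0, "wy": 0, "wz": 0},
    {"dx": 0, "dy": 0, "dz": 0.32, "wx": 0, "wy": 0, "wz": 0},
    {"dx": 0, "dy": 0, "dz": 0.4, "wx": 0, "wy": 0, "wz": 0},
  ],
)

```text
time: 4.48
position: [0.3735, 0.2942, 0.0348]
ee_rot: [3.134, -0.002, 1.498]
ft_force: [0.4, 0.5, 0.9]
opening: 0.0343
```

```bash
python3 -c "
from h import *
go(.368,.294,.022,1.506)
"
```

```text
t 4.48 pos [0.3735 0.2942 0.0348] rpy [ 3.134e+00 -2.000e-03  1.498e+00] F [0.4 0.5 0.9] op 0.0343
d [-0.005 -0.047  0.106] w [ 0.015 -0.005 -0.016]
```

step_arm(
  commands=[
    {"dx": 0, "dy": -0.04, "dz": 0.02, "wx": 0.01, "wy": 0, "wz": -0.01},
    {"dx": 0, "dy": -0.05, "dz": 0.06, "wx": 0.01, "wy": 0, "wz": -0.01},
    {"dx": 0, "dy": -0.05, "dz": 0.1, "wx": 0.01, "wy": 0, "wz": -0.01},
    {"dx": 0, "dy": -0.05, "dz": 0.12, "wx": 0.01, "wy": 0, "wz": -0.01},
    {"dx": 0, "dy": -0.05, "dz": 0.12, "wx": 0.01, "wy": 0, "wz": -0.01},
  ],
)

```text
time: 4.9
position: [0.3672, 0.2945, 0.0198]
ee_rot: [3.14, -0.002, 1.503]
ft_force: [0.4, 0.4, 0.0]
opening: 0.0342
```

step_arm(
  commands=[
    {"dx": 0, "dy": 0, "dz": 0, "wx": 0, "wy": 0, "wz": 0},
    {"dx": 0, "dy": 0, "dz": 0, "wx": 0, "wy": 0, "wz": 0},
    {"dx": 0, "dy": 0, "dz": 0, "wx": 0, "wy": 0, "wz": 0},
    {"dx": 0, "dy": 0, "dz": 0, "wx": 0, "wy": 0, "wz": 0},
    {"dx": 0, "dy": 0, "dz": 0, "wx": 0, "wy": 0, "wz": 0},
    {"dx": 0, "dy": 0, "dz": 0, "wx": 0, "wy": 0, "wz": 0},
  ],
  hand=-1,
)

```text
time: 5.4
position: [0.3715, 0.2946, 0.0213]
ee_rot: [3.131, -0.003, 1.504]
ft_force: [8.3, -4.4, -2.3]
opening: 0.0112
```

```bash
python3 -c "
from h import *
go(.368,.294,.022,1.506)
"
```

```text
t 5.40 pos [0.3715 0.2946 0.0213] rpy [ 3.131e+00 -3.000e-03  1.504e+00] F [ 8.3 -4.4 -2.3] op 0.0112
d [-0.007 -0.029 -0.006] w [ 0.02  -0.006 -0.004]
```

step_arm(
  commands=[
    {"dx": 0, "dy": 0.006, "dz": -0.085, "wx": 0, "wy": 0, "wz": 0},
    {"dx": 0, "dy": 0.016, "dz": -0.17, "wx": 0, "wy": 0, "wz": 0},
    {"dx": 0, "dy": 0.03, "dz": -0.255, "wx": 0, "wy": 0, "wz": 0},
    {"dx": 0, "dy": 0.05, "dz": -0.34, "wx": 0, "wy": 0, "wz": 0},
    {"dx": 0, "dy": 0.07, "dz": -0.42, "wx": 0, "wy": 0, "wz": 0},
    {"dx": 0, "dy": 0.1, "dz": -0.5, "wx": 0, "wy": 0, "wz": 0},
  ],
)

```text
time: 5.9
position: [0.3852, 0.2935, 0.083]
ee_rot: [3.125, -0.004, 1.505]
ft_force: [8.4, -1.1, -6.1]
opening: 0.0112
```

```bash
cat >> h.py <<'E'
def arc(hx,hy,yaw,angs,gz=.019,tz=0):
    "relative rows for the bar held at grasp point, tool pointing as now"
    s=sense();R0=R.from_euler("xyz",s["ee_rot"]);ax=R0.as_matrix()[:,2]
    bar=s["position"]-gz*ax; u=np.array([np.cos(yaw),np.sin(yaw),0])
    r=(bar-[hx,hy,.03]); f=-(r@u); h=r[2]
    a=np.arctan2(h,f)-np.arctan2(9,205); print("bar",np.round(bar,4),"f,h",round(f,4),round(h,4),"radius",np.hypot(f,h),"a",round(a,3))
    for b in angs:
        p=np.array([hx,hy,.03])-u*(.205*np.cos(b)-.009*np.sin(b))+[0,0,.205*np.sin(b)+.009*np.cos(b)]
        p-= u*0; lat=np.array([-u[1],u[0],0]); p+=lat*(r@lat)
        print(b,np.round(R0.inv().apply(p-bar)/.12,3))
E
python3 -c "
from h import *
go(.368,.294,.022,1.506)
arc(.5755,.2805,-.065,[.3,.4,.5,.6,.7,.8])
"
```

```text
t 5.90 pos [0.3852 0.2935 0.083 ] rpy [ 3.125 -0.004  1.505] F [ 8.4 -1.1 -6.1] op 0.0112
d [-0.007 -0.151  0.506] w [ 0.031 -0.007 -0.003]
bar [0.3849 0.2934 0.102 ] f,h 0.1911 0.072 radius 0.20418711901588513 a 0.316
0.3 [-0.    -0.018  0.023]
0.4 [ 0.001  0.05  -0.134]
0.5 [ 0.001  0.134 -0.283]
0.6 [ 0.002  0.232 -0.423]
0.7 [ 0.003  0.343 -0.552]
0.8 [ 0.003  0.467 -0.67 ]
```

step_arm(
  commands=[
    {"dx": 0, "dy": 0.02, "dz": -0.06, "wx": 0, "wy": 0, "wz": 0},
    {"dx": 0, "dy": 0.05, "dz": -0.13, "wx": 0.01, "wy": 0, "wz": 0},
    {"dx": 0, "dy": 0.09, "dz": -0.21, "wx": 0.02, "wy": 0, "wz": 0},
    {"dx": 0, "dy": 0.134, "dz": -0.28, "wx": 0.03, "wy": 0, "wz": 0},
    {"dx": 0, "dy": 0.18, "dz": -0.355, "wx": 0.03, "wy": 0, "wz": 0},
    {"dx": 0, "dy": 0.232, "dz": -0.42, "wx": 0.03, "wy": 0, "wz": 0},
    {"dx": 0, "dy": 0.285, "dz": -0.49, "wx": 0.03, "wy": 0, "wz": 0},
    {"dx": 0, "dy": 0.343, "dz": -0.55, "wx": 0.03, "wy": 0, "wz": 0},
    {"dx": 0, "dy": 0.405, "dz": -0.61, "wx": 0.03, "wy": 0, "wz": 0},
    {"dx": 0, "dy": 0.467, "dz": -0.67, "wx": 0.03, "wy": 0, "wz": 0},
  ],
)

```text
time: 6.73
position: [0.4393, 0.2889, 0.164]
ee_rot: [-3.14, -0.002, 1.505]
ft_force: [5.0, -0.4, -12.2]
opening: 0.0109
```

```bash
python3 -c "
from h import *
go(.368,.294,.022,1.506)
arc(.5755,.2805,-.065,[.8,.9,1,1.1,1.2,1.3,1.4])
c=cam('top','t5'); s=cam('side','s5')
"
```

```text
t 6.73 pos [0.4393 0.2889 0.164 ] rpy [-3.140e+00 -2.000e-03  1.505e+00] F [  5.   -0.4 -12.2] op 0.0109
d [ 0.    -0.594  1.184] w [-0.002 -0.005 -0.003]
bar [0.4393 0.2889 0.183 ] f,h 0.1365 0.153 radius 0.20504540506207153 a 0.799
0.8 [ 0.     0.001 -0.002]
0.9 [ 0.     0.134 -0.11 ]
1 [ 0.001  0.277 -0.203]
1.1 [ 0.001  0.429 -0.282]
1.2 [ 0.002  0.588 -0.345]
1.3 [ 0.002  0.752 -0.392]
1.4 [ 0.002  0.92  -0.422]
```

View pics/s5.png

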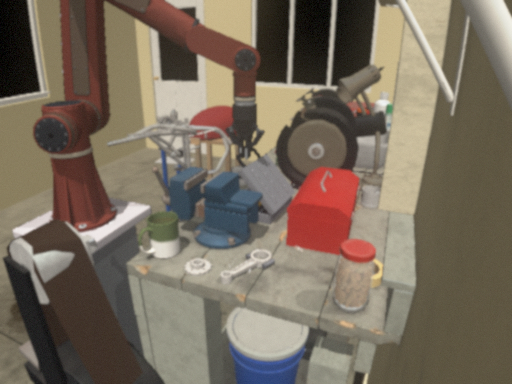

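The side picture shows the lid (around pixel 265,185) standing at about 45°, still held by the fingers at (243,145). I'll keep swinging it up.

step_arm(
  commands=[
    {"dx": 0, "dy": 0.065, "dz": -0.055, "wx": 0, "wy": 0, "wz": 0},
    {"dx": 0, "dy": 0.134, "dz": -0.11, "wx": 0, "wy": 0, "wz": 0},
    {"dx": 0, "dy": 0.205, "dz": -0.16, "wx": 0, "wy": 0, "wz": 0},
    {"dx": 0, "dy": 0.277, "dz": -0.2, "wx": 0, "wy": 0, "wz": 0},
    {"dx": 0, "dy": 0.353, "dz": -0.245, "wx": 0, "wy": 0, "wz": 0},
    {"dx": 0, "dy": 0.43, "dz": -0.28, "wx": 0, "wy": 0, "wz": 0},
    {"dx": 0, "dy": 0.51, "dz": -0.315, "wx": 0, "wy": 0, "wz": 0},
    {"dx": 0, "dy": 0.588, "dz": -0.345, "wx": 0, "wy": 0, "wz": 0},
    {"dx": 0, "dy": 0.67, "dz": -0.37, "wx": 0, "wy": 0, "wz": 0},
    {"dx": 0, "dy": 0.752, "dz": -0.39, "wx": 0, "wy": 0, "wz": 0},
    {"dx": 0, "dy": 0.835, "dz": -0.408, "wx": 0, "wy": 0, "wz": 0},
    {"dx": 0, "dy": 0.92, "dz": -0.422, "wx": 0, "wy": 0, "wz": 0},
  ],
)

```text
time: 7.83
position: [0.5518, 0.2798, 0.2183]
ee_rot: [3.141, 0.001, 1.504]
ft_force: [-3.9, -6.0, -0.6]
opening: 0.011
```

```bash
python3 -c "
from h import *
go(.368,.294,.022,1.506)
arc(.5755,.2805,-.065,[1.4,1.5,1.55,1.57,1.6])
"
```

```text
t 7.83 pos [0.5518 0.2798 0.2183] rpy [3.141e+00 1.000e-03 1.504e+00] F [-3.9 -6.  -0.6] op 0.0110
d [ 0.018 -1.537  1.634] w [ 0.002  0.001 -0.003]
bar [0.5518 0.2798 0.2373] f,h 0.0236 0.2073 radius 0.20860390602001533 a 1.413
1.4 [-0.    -0.02   0.031]
1.5 [0.    0.151 0.018]
1.55 [0.    0.236 0.018]
1.57 [0.    0.27  0.019]
1.6 [0.    0.322 0.022]
```

step_arm(
  commands=[
    {"dx": 0, "dy": 0.07, "dz": 0.0, "wx": 0, "wy": 0, "wz": 0},
    {"dx": 0, "dy": 0.14, "dz": 0.01, "wx": 0, "wy": 0, "wz": 0},
    {"dx": 0, "dy": 0.21, "dz": 0.015, "wx": 0, "wy": 0, "wz": 0},
    {"dx": 0, "dy": 0.28, "dz": 0.015, "wx": 0, "wy": 0, "wz": 0},
    {"dx": 0, "dy": 0.28, "dz": 0.015, "wx": 0, "wy": 0, "wz": 0},
    {"dx": 0, "dy": 0.28, "dz": 0.015, "wx": 0, "wy": 0, "wz": 0},
  ],
)

```text
time: 8.33
position: [0.5879, 0.2767, 0.2191]
ee_rot: [3.136, 0.001, 1.504]
ft_force: [-0.3, -5.6, 5.3]
opening: 0.0104
```

```bash
python3 -c "
from h import *
go(.368,.294,.022,1.506)
arc(.5755,.2805,-.065,[1.55,1.57,1.6])
c=cam('top','t6'); s=cam('side','s6'); crop(c,'t6c',190,150,270,250,6);crop(s,'s6c',190,110,310,230,5)
"
```

```text
t 8.33 pos [0.5879 0.2767 0.2191] rpy [3.136e+00 1.000e-03 1.504e+00] F [-0.3 -5.6  5.3] op 0.0104
d [ 0.023 -1.848  1.632] w [ 0.011  0.002 -0.004]
bar [0.5878 0.2768 0.2381] f,h -0.0125 0.2081 radius 0.20848720330006576 a 1.587
1.55 [-0.    -0.065  0.024]
1.57 [-0.    -0.031  0.026]
1.6 [0.    0.02  0.029]
```

View pics/s6c.png

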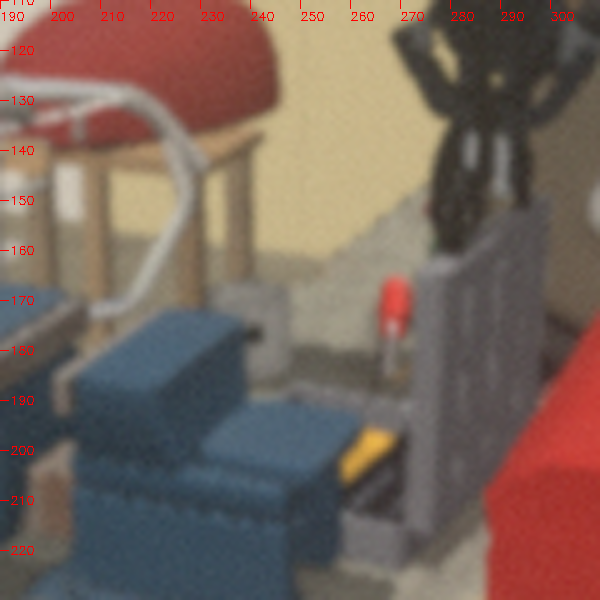

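View pics/t6.png

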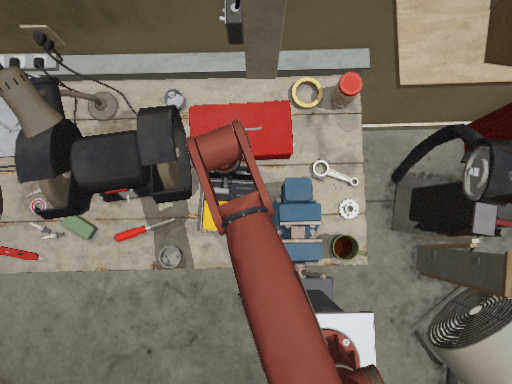

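step_arm(
  commands=[
    {"dx": 0, "dy": 0, "dz": 0, "wx": 0, "wy": 0, "wz": 0},
    {"dx": 0, "dy": 0, "dz": 0, "wx": 0, "wy": 0, "wz": 0},
    {"dx": 0, "dy": 0, "dz": 0, "wx": 0, "wy": 0, "wz": 0},
    {"dx": 0, "dy": 0, "dz": 0, "wx": 0, "wy": 0, "wz": 0},
  ],
  hand=-0.2,
)

```text
time: 8.77
position: [0.5877, 0.2775, 0.2192]
ee_rot: [3.135, 0.0, 1.505]
ft_force: [0.2, -0.2, -0.5]
opening: 0.0342
```

step_arm(
  commands=[
    {"dx": 0, "dy": 0, "dz": -0.1, "wx": 0, "wy": 0, "wz": 0},
    {"dx": 0, "dy": 0, "dz": -0.25, "wx": 0, "wy": 0, "wz": 0},
    {"dx": 0, "dy": 0, "dz": -0.5, "wx": 0, "wy": 0, "wz": 0},
    {"dx": 0, "dy": 0, "dz": -0.6, "wx": 0, "wy": 0, "wz": 0},
    {"dx": 0, "dy": 0, "dz": -0.6, "wx": 0, "wy": 0, "wz": 0},
  ],
)

```text
time: 9.18
position: [0.5897, 0.2788, 0.2972]
ee_rot: [3.126, -0.004, 1.505]
ft_force: [0.1, -0.6, 0.9]
opening: 0.0341
```

```bash
python3 -c "
from h import *
go(.54,.1,.3,1.506)
"
```

```text
t 9.18 pos [0.5897 0.2788 0.2972] rpy [ 3.126 -0.004  1.505] F [ 0.1 -0.6  0.9] op 0.0341
d [-1.514 -0.315 -0.034] w [ 0.031 -0.007 -0.002]
```

step_arm(
  commands=[
    {"dx": -0.3, "dy": 0, "dz": -0.05, "wx": 0, "wy": 0, "wz": 0},
    {"dx": -0.6, "dy": -0.05, "dz": -0.05, "wx": 0.02, "wy": 0, "wz": 0},
    {"dx": -0.9, "dy": -0.1, "dz": -0.05, "wx": 0.03, "wy": 0, "wz": 0.1},
    {"dx": -1, "dy": -0.1, "dz": 0, "wx": 0.03, "wy": 0, "wz": 0.2},
    {"dx": -1, "dy": -0.1, "dz": 0, "wx": 0.03, "wy": 0, "wz": 0.3},
  ],
  hand=1,
)

```text
time: 9.6
position: [0.5686, 0.1566, 0.2942]
ee_rot: [-3.138, -0.003, 1.342]
ft_force: [0.0, 0.9, -1.0]
opening: 0.0854
```

```bash
python3 -c "
from h import *
go(.593,-.046,.25,1.16)
"
```

```text
t 9.60 pos [0.5686 0.1566 0.2942] rpy [-3.138e+00 -3.000e-03  1.342e+00] F [ 0.   0.9 -1. ] op 0.0854
d [-1.599  0.582  0.362] w [-0.006 -0.005  0.348]
```

step_arm(
  commands=[
    {"dx": -0.33, "dy": 0.12, "dz": 0, "wx": 0, "wy": 0, "wz": 0.1},
    {"dx": -0.66, "dy": 0.25, "dz": 0, "wx": 0, "wy": 0, "wz": 0.2},
    {"dx": -1, "dy": 0.4, "dz": 0, "wx": 0, "wy": 0, "wz": 0.35},
    {"dx": -1, "dy": 0.4, "dz": 0, "wx": 0, "wy": 0, "wz": 0.35},
  ],
)

```text
time: 9.93
position: [0.5882, 0.0232, 0.2921]
ee_rot: [-3.138, 0.002, 1.152]
ft_force: [-1.0, 0.8, -0.6]
opening: 0.0854
```

```bash
python3 -c "
from h import *
go(.593,-.046,.2,1.16)
"
```

```text
t 9.93 pos [0.5882 0.0232 0.2921] rpy [-3.138e+00  2.000e-03  1.152e+00] F [-1.   0.8 -0.6] op 0.0854
d [-0.509  0.274  0.768] w [-0.006  0.003 -0.016]
```

step_arm(
  commands=[
    {"dx": -0.25, "dy": 0.14, "dz": 0, "wx": 0, "wy": 0, "wz": 0},
    {"dx": -0.5, "dy": 0.27, "dz": 0.2, "wx": 0, "wy": 0, "wz": 0},
    {"dx": -0.51, "dy": 0.27, "dz": 0.5, "wx": 0, "wy": 0, "wz": -0.01},
    {"dx": -0.51, "dy": 0.27, "dz": 0.75, "wx": 0, "wy": 0, "wz": -0.01},
    {"dx": -0.51, "dy": 0.27, "dz": 0.75, "wx": 0, "wy": 0, "wz": -0.01},
    {"dx": -0.51, "dy": 0.27, "dz": 0.75, "wx": 0, "wy": 0, "wz": -0.01},
  ],
)

```text
time: 10.43
position: [0.5903, -0.0453, 0.199]
ee_rot: [-3.131, 0.003, 1.157]
ft_force: [0.2, -0.1, 1.0]
opening: 0.0855
```

```bash
python3 -c "
from h import *
go(.593,-.046,.06,1.16)
c=cam('top','t7'); s=cam('side','s7'); crop(s,'s7c',190,150,310,290,4); crop(c,'t7c',190,150,270,250,6)
for q in ((.593,-.046,.0),(.59,-.053,.02)): print(proj(s,q),proj(c,q))
"
```

```text
t 10.43 pos [ 0.5903 -0.0453  0.199 ] rpy [-3.131e+00  3.000e-03  1.157e+00] F [ 0.2 -0.1  1. ] op 0.0855
d [0.007 0.035 1.158] w [-0.019  0.005 -0.006]
[248.54620185 267.71309189] [331.7536709  173.81600859]
[246.32843986 262.18301739] [335.10034476 173.87888174]
```

View pics/s7c.png

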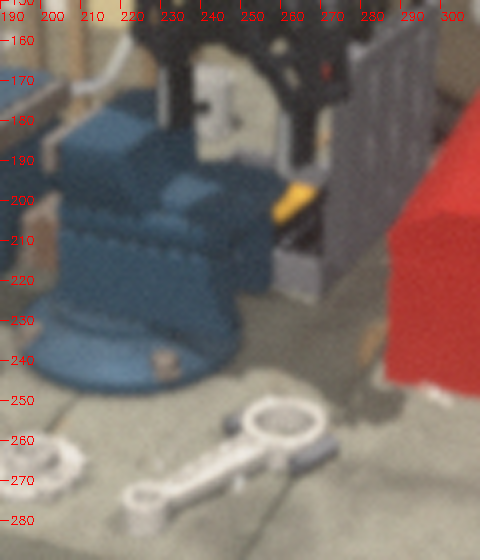

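View pics/t7c.png

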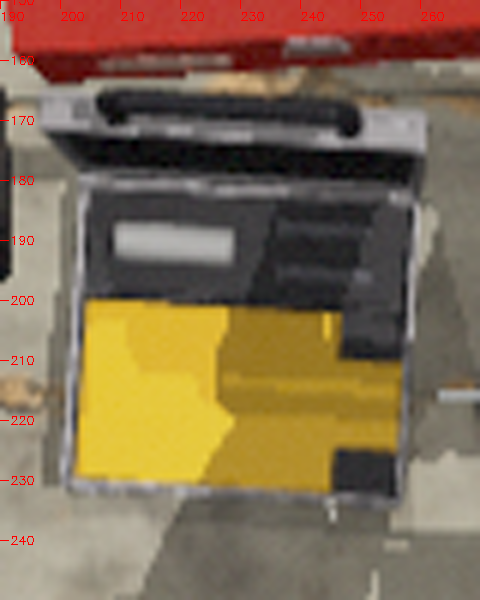

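step_arm(
  commands=[
    {"dx": 0, "dy": 0.03, "dz": 0.3, "wx": -0.01, "wy": 0, "wz": 0},
    {"dx": 0, "dy": 0.03, "dz": 0.6, "wx": -0.02, "wy": 0, "wz": 0},
    {"dx": 0, "dy": 0.03, "dz": 0.8, "wx": -0.02, "wy": 0, "wz": 0},
    {"dx": 0, "dy": 0.03, "dz": 1, "wx": -0.02, "wy": 0, "wz": 0},
    {"dx": 0, "dy": 0.03, "dz": 1, "wx": -0.02, "wy": 0, "wz": 0},
    {"dx": 0, "dy": 0.03, "dz": 1, "wx": -0.02, "wy": 0, "wz": 0},
  ],
)

```text
time: 11.03
position: [0.5975, -0.0466, 0.0848]
ee_rot: [3.131, 0.001, 1.159]
ft_force: [0.0, -0.3, 0.2]
opening: 0.0855
```

```bash
python3 -c "
from h import *
go(.593,-.046,.005,1.16)
s=cam('side'); crop(s,'s8c',200,210,300,300,6)
c=cam('top')
# case
for nm,p,z in (('rimFL',(200.3,231.5),.03),('rimFR',(256,233.8),.03),('rimBL',(203.5,180),.03),('rimBR',(258,182.5),.03),('chan',(250.5,217.5),.021),('pockBL',(204,200),.03),('pockFL',(202,230),.03)):
  print(nm,onz(c,*p,z))
"
```

```text
t 11.03 pos [ 0.5975 -0.0466  0.0848] rpy [3.131e+00 1.000e-03 1.159e+00] F [ 0.  -0.3  0.2] op 0.0855
d [-0.01  -0.043  0.664] w [ 0.019  0.001 -0.002]
rimFL [0.41514107 0.38060662 0.03      ]
rimFR [0.40406018 0.204939   0.03      ]
rimBL [0.57854083 0.36854129 0.03      ]
rimBR [0.56666261 0.19493752 0.03      ]
chan [0.45603968 0.22129447 0.021     ]
pockBL [0.51456749 0.36774077 0.03      ]
pockFL [0.41973903 0.37518855 0.03      ]
```

View pics/s8c.png

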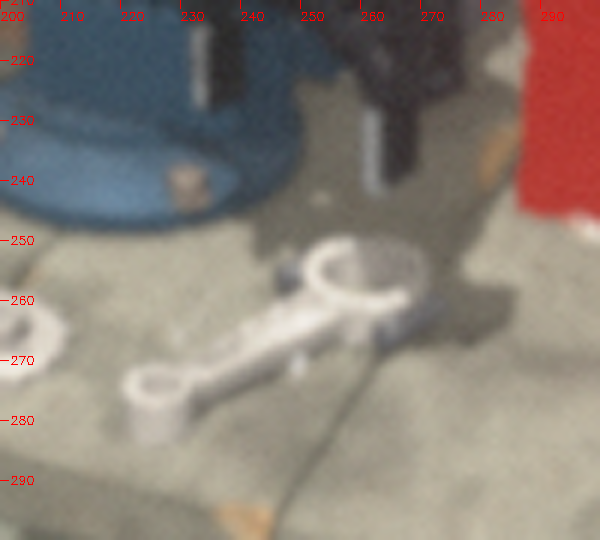

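step_arm(
  commands=[
    {"dx": 0, "dy": -0.03, "dz": 0.15, "wx": 0.01, "wy": 0, "wz": 0},
    {"dx": 0, "dy": -0.04, "dz": 0.3, "wx": 0.01, "wy": 0, "wz": 0},
    {"dx": 0, "dy": -0.04, "dz": 0.4, "wx": 0.01, "wy": 0, "wz": 0},
    {"dx": 0, "dy": -0.04, "dz": 0.48, "wx": 0.01, "wy": 0, "wz": 0},
    {"dx": 0, "dy": -0.04, "dz": 0.48, "wx": 0.01, "wy": 0, "wz": 0},
  ],
)

```text
time: 11.55
position: [0.5953, -0.0454, 0.0286]
ee_rot: [3.133, 0.0, 1.159]
ft_force: [-0.9, 0.4, 0.8]
opening: 0.0854
```

```bash
python3 -c "
from h import *
go(.593,-.046,.005,1.16)
s=cam('side'); crop(s,'s9c',200,210,300,300,6)
"
```

```text
t 11.55 pos [ 0.5953 -0.0454  0.0286] rpy [3.133 0.    1.159] F [-0.9  0.4  0.8] op 0.0854
d [-0.012 -0.018  0.196] w [ 0.016  0.    -0.003]
```

View pics/s9c.png

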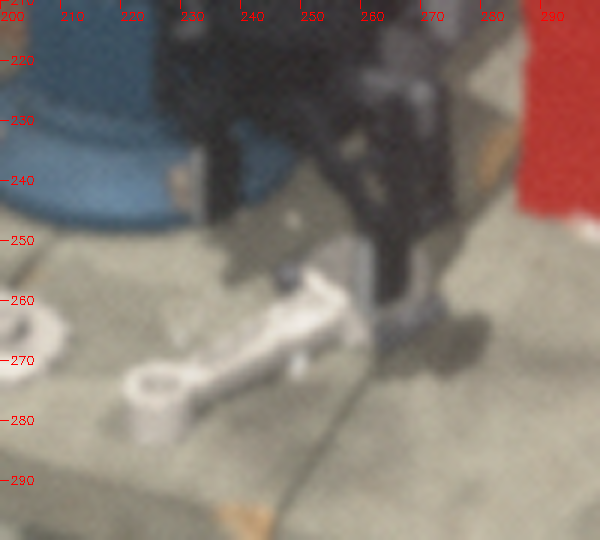

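```bash
python3 -c "
from h import *
s=cam('side');c=cam('top')
p=sense()['position'];M=R.from_euler('xyz',sense()['ee_rot']).as_matrix()
for o in (.0425,.057):
  for x in (-.011,.011):
    q=p+M[:,1]*o+M[:,0]*x
    print(o,x,q,proj(s,[q[0],q[1],.0416]),proj(s,[q[0],q[1],.02]),proj(s,[q[0],q[1],0]))
print(proj(s,[.6101,-.007,.02]),proj(s,[.5647,-.1107,.02]))
"
```

```text
0.0425 -0.011 [ 0.63145835 -0.07286125  0.03097943] [259.48614177 262.82333376] [259.33486455 270.49066321] [259.19711489 277.42784669]
0.0425 0.011 [ 0.6402749  -0.05270516  0.03099607] [266.02779996 259.13244925] [265.80635753 266.71868129] [265.60438639 273.58615306]
0.057 -0.011 [ 0.64474211 -0.07867189  0.03114697] [263.99203868 265.42288556] [263.78662651 273.14309316] [263.5994635  280.12556802]
0.057 0.011 [ 0.65355867 -0.0585158   0.03116361] [270.52983707 261.64481743] [270.25448258 269.28327548] [270.00329475 276.19561571]
[260.75695725 254.33531268] [226.6454623  272.81103881]
```

step_arm(
  commands=[
    {"dx": -0.02, "dy": -0.02, "dz": 0.05, "wx": 0.01, "wy": 0, "wz": 0},
    {"dx": -0.02, "dy": -0.02, "dz": 0.1, "wx": 0.01, "wy": 0, "wz": 0},
    {"dx": -0.02, "dy": -0.02, "dz": 0.15, "wx": 0.01, "wy": 0, "wz": 0},
    {"dx": -0.02, "dy": -0.02, "dz": 0.18, "wx": 0.01, "wy": 0, "wz": 0},
    {"dx": -0.02, "dy": -0.02, "dz": 0.18, "wx": 0.01, "wy": 0, "wz": 0},
  ],
)

```text
time: 12.12
position: [0.5928, -0.0469, 0.0074]
ee_rot: [3.138, -0.0, 1.158]
ft_force: [0.2, 0.3, -0.6]
opening: 0.0852
```

```bash
python3 -c "
from h import *
go(.592,-.048,.005,1.16)
s=cam('side'); crop(s,'s10c',200,210,300,300,6)
"
```

```text
t 12.12 pos [ 0.5928 -0.0469  0.0074] rpy [ 3.138 -0.     1.158] F [ 0.2  0.3 -0.6] op 0.0852
d [-0.011 -0.002  0.02 ] w [ 0.007 -0.    -0.003]
```

View pics/s10c.png

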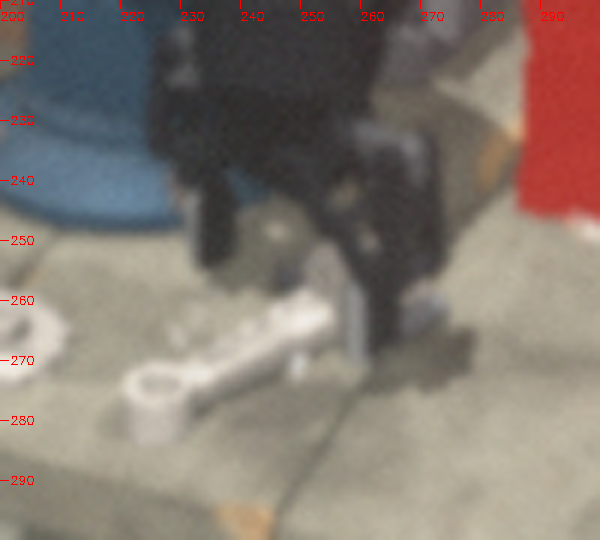

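step_arm(
  commands=[
    {"dx": 0, "dy": 0, "dz": 0.02, "wx": 0, "wy": 0, "wz": 0},
    {"dx": 0, "dy": 0, "dz": 0.02, "wx": 0, "wy": 0, "wz": 0},
    {"dx": 0, "dy": 0, "dz": 0.02, "wx": 0, "wy": 0, "wz": 0},
    {"dx": 0, "dy": 0, "dz": 0.02, "wx": 0, "wy": 0, "wz": 0},
    {"dx": 0, "dy": 0, "dz": 0.02, "wx": 0, "wy": 0, "wz": 0},
    {"dx": 0, "dy": 0, "dz": 0.02, "wx": 0, "wy": 0, "wz": 0},
    {"dx": 0, "dy": 0, "dz": 0.02, "wx": 0, "wy": 0, "wz": 0},
    {"dx": 0, "dy": 0, "dz": 0.02, "wx": 0, "wy": 0, "wz": 0},
  ],
  hand=-1,
)

```text
time: 12.83
position: [0.5938, -0.0471, 0.006]
ee_rot: [3.136, -0.001, 1.158]
ft_force: [-0.1, -0.4, 1.0]
opening: 0.0222
```

```bash
python3 -c "
from h import *
go(.592,-.048,.005,1.16)
s=cam('side'); crop(s,'s11c',200,210,300,300,6)
"
```

```text
t 12.83 pos [ 0.5938 -0.0471  0.006 ] rpy [ 3.136e+00 -1.000e-03  1.158e+00] F [-0.1 -0.4  1. ] op 0.0222
d [-0.013 -0.011  0.009] w [ 0.011 -0.001 -0.003]
```

View pics/s11c.png

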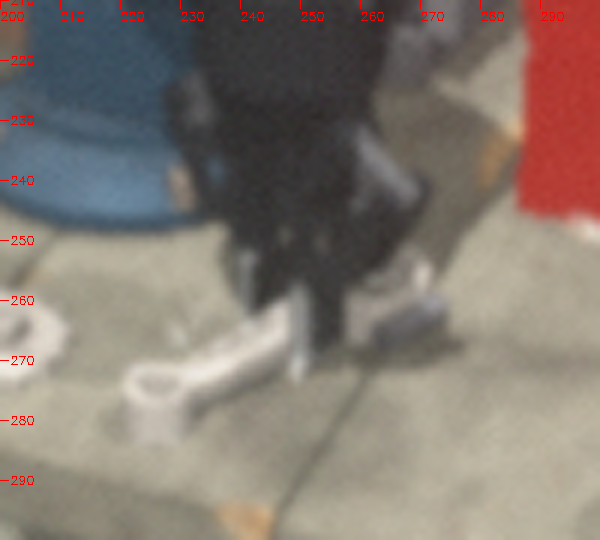

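step_arm(
  commands=[
    {"dx": 0, "dy": 0, "dz": -0.08, "wx": 0, "wy": 0, "wz": 0},
    {"dx": 0, "dy": 0, "dz": -0.2, "wx": 0, "wy": 0, "wz": 0},
    {"dx": 0, "dy": 0, "dz": -0.35, "wx": 0, "wy": 0, "wz": 0},
    {"dx": 0, "dy": 0, "dz": -0.5, "wx": 0, "wy": 0, "wz": 0},
    {"dx": 0, "dy": 0, "dz": -0.65, "wx": 0, "wy": 0, "wz": 0},
    {"dx": 0, "dy": 0, "dz": -0.8, "wx": 0, "wy": 0, "wz": 0},
    {"dx": 0, "dy": 0, "dz": -0.9, "wx": 0, "wy": 0, "wz": 0},
    {"dx": 0, "dy": 0, "dz": -0.9, "wx": 0, "wy": 0, "wz": 0},
    {"dx": 0, "dy": 0, "dz": -0.9, "wx": 0, "wy": 0, "wz": 0},
  ],
)

```text
time: 13.63
position: [0.5937, -0.047, 0.1151]
ee_rot: [3.134, -0.001, 1.158]
ft_force: [-0.7, 0.2, -2.6]
opening: 0.0218
```

```bash
python3 -c "
from h import *
go(.5,-.1,.3,1.2)
s=cam('side'); crop(s,'s12c',190,160,310,280,5)
"
```

```text
t 13.63 pos [ 0.5937 -0.047   0.1151] rpy [ 3.134e+00 -1.000e-03  1.158e+00] F [-0.7  0.2 -2.6] op 0.0218
d [-0.716 -0.527 -1.546] w [ 0.015 -0.002 -0.079]
```

View pics/s12c.png

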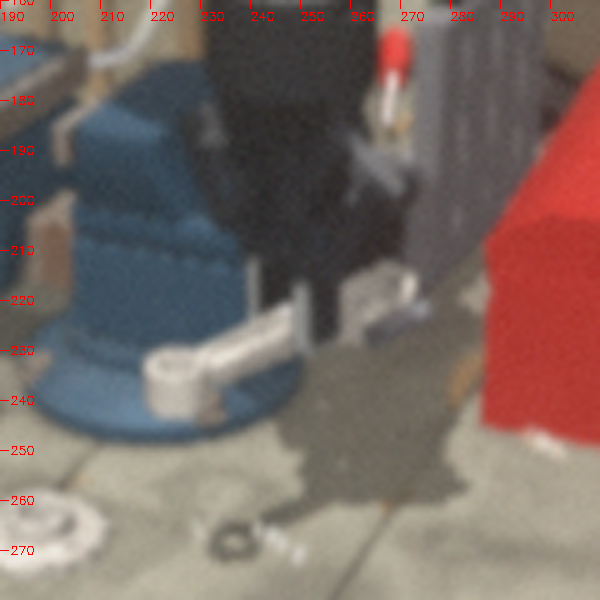

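step_arm(
  commands=[
    {"dx": -0.1, "dy": -0.08, "dz": -0.1, "wx": 0, "wy": 0, "wz": 0},
    {"dx": -0.25, "dy": -0.18, "dz": -0.2, "wx": 0, "wy": 0, "wz": 0},
    {"dx": -0.4, "dy": -0.3, "dz": -0.3, "wx": 0.01, "wy": 0, "wz": 0},
    {"dx": -0.55, "dy": -0.42, "dz": -0.35, "wx": 0.01, "wy": 0, "wz": 0},
    {"dx": -0.7, "dy": -0.52, "dz": -0.4, "wx": 0.01, "wy": 0, "wz": 0},
    {"dx": -0.7, "dy": -0.52, "dz": -0.55, "wx": 0.01, "wy": 0, "wz": 0},
    {"dx": -0.7, "dy": -0.52, "dz": -0.7, "wx": 0.01, "wy": 0, "wz": 0},
    {"dx": -0.7, "dy": -0.52, "dz": -0.85, "wx": 0.01, "wy": 0, "wz": 0},
    {"dx": -0.7, "dy": -0.52, "dz": -1, "wx": 0.01, "wy": 0, "wz": 0},
    {"dx": -0.7, "dy": -0.52, "dz": -1, "wx": 0.01, "wy": 0, "wz": 0},
  ],
)

```text
time: 14.52
position: [0.5028, -0.0991, 0.2359]
ee_rot: [3.137, -0.001, 1.158]
ft_force: [0.4, 0.0, -1.6]
opening: 0.022
```

```bash
python3 -c "
from h import *
go(.47,.05,.27,1.506)
"
```

```text
t 14.52 pos [ 0.5028 -0.0991  0.2359] rpy [ 3.137e+00 -1.000e-03  1.158e+00] F [ 0.4  0.  -1.6] op 0.0220
d [ 1.029 -0.748 -0.287] w [ 0.009 -0.    -0.664]
```

step_arm(
  commands=[
    {"dx": 0.1, "dy": -0.06, "dz": -0.1, "wx": 0, "wy": 0, "wz": -0.06},
    {"dx": 0.22, "dy": -0.16, "dz": -0.2, "wx": 0, "wy": 0, "wz": -0.15},
    {"dx": 0.37, "dy": -0.27, "dz": -0.28, "wx": 0, "wy": 0, "wz": -0.25},
    {"dx": 0.52, "dy": -0.38, "dz": -0.28, "wx": 0, "wy": 0, "wz": -0.35},
    {"dx": 0.67, "dy": -0.5, "dz": -0.28, "wx": 0, "wy": 0, "wz": -0.45},
    {"dx": 0.82, "dy": -0.6, "dz": -0.28, "wx": 0, "wy": 0, "wz": -0.55},
    {"dx": 0.95, "dy": -0.7, "dz": -0.28, "wx": 0, "wy": 0, "wz": -0.62},
    {"dx": 1, "dy": -0.75, "dz": -0.28, "wx": 0, "wy": 0, "wz": -0.66},
    {"dx": 1, "dy": -0.75, "dz": -0.28, "wx": 0, "wy": 0, "wz": -0.66},
  ],
)

```text
time: 15.27
position: [0.4667, 0.0488, 0.2676]
ee_rot: [3.141, 0.0, 1.508]
ft_force: [0.0, -0.7, -3.1]
opening: 0.022
```

```bash
python3 -c "
from h import *
go(.4626,.18,.27,1.506)
s=cam('side','s13');c=cam('top','t13')
"
```

```text
t 15.27 pos [0.4667 0.0488 0.2676] rpy [3.141 0.    1.508] F [ 0.  -0.7 -3.1] op 0.0220
d [ 1.089 -0.103 -0.02 ] w [0.002 0.    0.003]
```

View pics/s13.png

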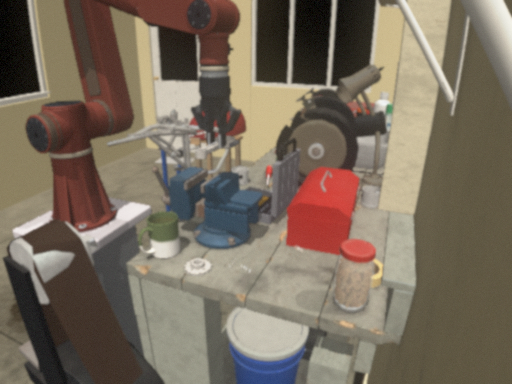

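step_arm(
  commands=[
    {"dx": 0.1, "dy": -0.01, "dz": 0, "wx": 0, "wy": 0, "wz": 0},
    {"dx": 0.25, "dy": -0.02, "dz": 0, "wx": 0, "wy": 0, "wz": 0},
    {"dx": 0.4, "dy": -0.04, "dz": 0, "wx": 0, "wy": 0, "wz": 0},
    {"dx": 0.55, "dy": -0.05, "dz": 0, "wx": 0, "wy": 0, "wz": 0},
    {"dx": 0.7, "dy": -0.07, "dz": 0, "wx": 0, "wy": 0, "wz": 0},
    {"dx": 0.85, "dy": -0.08, "dz": 0, "wx": 0, "wy": 0, "wz": 0},
    {"dx": 1, "dy": -0.1, "dz": 0, "wx": 0, "wy": 0, "wz": 0},
  ],
)

```text
time: 15.95
position: [0.4645, 0.1669, 0.2678]
ee_rot: [3.138, 0.002, 1.502]
ft_force: [-0.3, -0.3, -2.6]
opening: 0.0222
```

step_arm(
  commands=[
    {"dx": 0.15, "dy": -0.02, "dz": 0, "wx": 0, "wy": 0, "wz": 0},
    {"dx": 0.3, "dy": -0.04, "dz": 0, "wx": 0, "wy": 0, "wz": 0},
    {"dx": 0.45, "dy": -0.05, "dz": 0, "wx": 0, "wy": 0, "wz": 0},
    {"dx": 0.6, "dy": -0.06, "dz": 0, "wx": 0, "wy": 0, "wz": 0},
    {"dx": 0.75, "dy": -0.07, "dz": 0, "wx": 0, "wy": 0, "wz": 0},
    {"dx": 0.9, "dy": -0.08, "dz": 0, "wx": 0, "wy": 0, "wz": 0},
    {"dx": 0.9, "dy": -0.08, "dz": 0, "wx": 0, "wy": 0, "wz": 0},
  ],
)

```text
time: 16.53
position: [0.463, 0.2769, 0.2671]
ee_rot: [3.139, 0.001, 1.503]
ft_force: [0.1, -0.5, -2.3]
opening: 0.0219
```

```bash
python3 -c "
from h import *
go(.4626,.2975,.12,1.506)
s=cam('side','s14');c=cam('top','t14')
crop(s,'s14c',170,90,300,220,5); crop(c,'t14c',180,150,280,260,5)
"
```

```text
t 16.53 pos [0.463  0.2769 0.2671] rpy [3.139e+00 1.000e-03 1.503e+00] F [ 0.1 -0.5 -2.3] op 0.0219
d [ 0.172 -0.019  1.226] w [ 0.006  0.002 -0.006]
```

View pics/s14c.png

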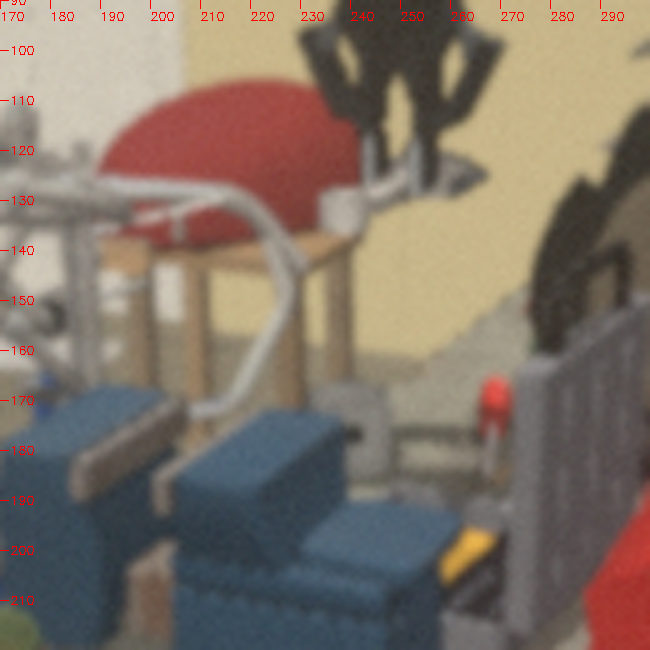

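View pics/t14c.png

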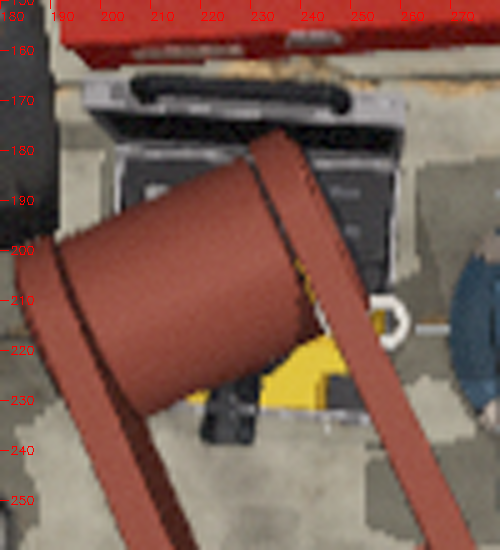

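```bash
python3 -c "
from h import *
s=cam('side');c=cam('top')
p=sense()['position']
a=onz(c,255,214,p[2]+.015); b=onz(s,237.6,129,p[2]+.015)
u=np.array([.066,.998]);v=np.array([.998,-.066])
for q in (a,b):
  r=(q-p)[:2]; print(q,'along',r@u,'across',r@v)
print(tri(c,(255,214),s,(237.6,129)), proj(s,p), proj(c,p-np.array([.0666,.998,0])*.0725+[0,0,.015]),proj(s,p-np.array([.0666,.998,0])*.0725+[0,0,.015]))
"
```

```text
[0.45742695 0.20677117 0.28208897] along -0.06752725168923562 across -0.0007956644652714018
[0.45795377 0.19569324 0.28208897] along -0.0785482598101945 across 0.0004612468394394298
(array([0.45562453, 0.20590508, 0.27980165]), np.float64(0.004146539264738668)) [249.52438786 128.64985369] [256.95443835 213.79379508] [238.42562812 128.56094525]
```

step_arm(
  commands=[
    {"dx": 0.05, "dy": 0, "dz": 0.1, "wx": 0, "wy": 0, "wz": 0},
    {"dx": 0.1, "dy": -0.01, "dz": 0.22, "wx": 0, "wy": 0, "wz": 0},
    {"dx": 0.16, "dy": -0.015, "dz": 0.37, "wx": 0, "wy": 0, "wz": 0},
    {"dx": 0.16, "dy": -0.015, "dz": 0.52, "wx": 0, "wy": 0, "wz": 0},
    {"dx": 0.16, "dy": -0.015, "dz": 0.67, "wx": 0, "wy": 0, "wz": 0},
    {"dx": 0.16, "dy": -0.015, "dz": 0.82, "wx": 0, "wy": 0, "wz": 0},
    {"dx": 0.16, "dy": -0.015, "dz": 0.95, "wx": 0, "wy": 0, "wz": 0},
    {"dx": 0.16, "dy": -0.015, "dz": 1, "wx": 0, "wy": 0, "wz": 0},
    {"dx": 0.16, "dy": -0.015, "dz": 1, "wx": 0, "wy": 0, "wz": 0},
  ],
)

```text
time: 17.48
position: [0.4608, 0.2915, 0.1441]
ee_rot: [-3.14, 0.006, 1.5]
ft_force: [-0.2, 0.2, -2.6]
opening: 0.0225
```

```bash
python3 -c "
from h import *
go(.4625,.296,.05,1.504)
"
```

```text
t 17.48 pos [0.4608 0.2915 0.1441] rpy [-3.14   0.006  1.5  ] F [-0.2  0.2 -2.6] op 0.0225
d [0.043 0.013 0.784] w [-0.004  0.012 -0.008]
```

step_arm(
  commands=[
    {"dx": 0.02, "dy": 0.005, "dz": 0.1, "wx": 0, "wy": 0.005, "wz": 0},
    {"dx": 0.04, "dy": 0.01, "dz": 0.22, "wx": 0, "wy": 0.01, "wz": -0.01},
    {"dx": 0.045, "dy": 0.013, "dz": 0.37, "wx": 0, "wy": 0.01, "wz": -0.01},
    {"dx": 0.045, "dy": 0.013, "dz": 0.52, "wx": 0, "wy": 0.01, "wz": -0.01},
    {"dx": 0.045, "dy": 0.013, "dz": 0.65, "wx": 0, "wy": 0.01, "wz": -0.01},
    {"dx": 0.045, "dy": 0.013, "dz": 0.75, "wx": 0, "wy": 0.01, "wz": -0.01},
    {"dx": 0.045, "dy": 0.013, "dz": 0.75, "wx": 0, "wy": 0.01, "wz": -0.01},
    {"dx": 0.045, "dy": 0.013, "dz": 0.75, "wx": 0, "wy": 0.01, "wz": -0.01},
  ],
)

```text
time: 18.15
position: [0.4624, 0.2962, 0.0537]
ee_rot: [-3.139, 0.001, 1.505]
ft_force: [0.3, 0.5, -1.6]
opening: 0.0219
```

```bash
python3 -c "
from h import *
go(.4625,.296,.011,1.504)
s=cam('side');c=cam('top')
crop(s,'s15c',200,120,300,220,6); crop(c,'t15c',180,150,280,260,6)
"
```

```text
t 18.15 pos [0.4624 0.2962 0.0537] rpy [-3.139e+00  1.000e-03  1.505e+00] F [ 0.3  0.5 -1.6] op 0.0219
d [-0.001  0.002  0.356] w [-0.005  0.003  0.002]
```

View pics/t15c.png

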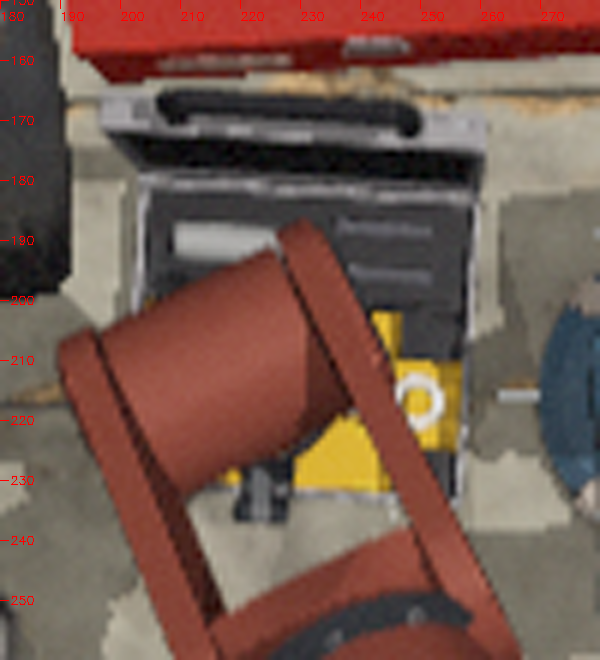

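View pics/s15c.png

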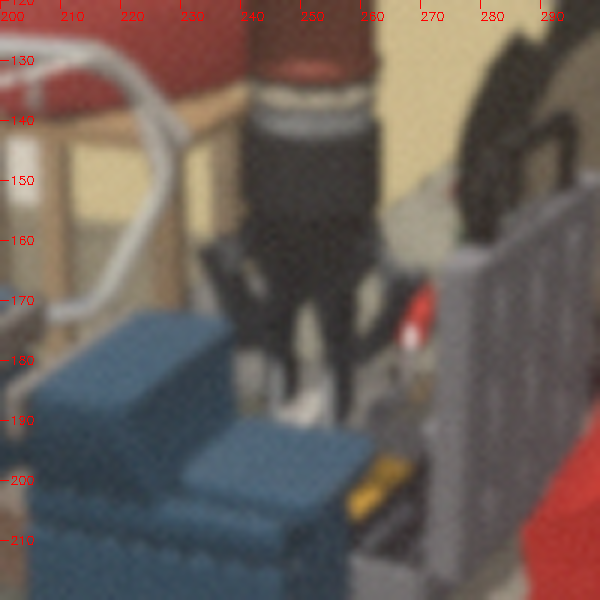

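step_arm(
  commands=[
    {"dx": 0, "dy": 0, "dz": 0.05, "wx": 0, "wy": 0, "wz": 0},
    {"dx": 0, "dy": 0, "dz": 0.11, "wx": 0, "wy": 0, "wz": 0},
    {"dx": 0, "dy": 0, "dz": 0.17, "wx": 0, "wy": 0, "wz": 0},
    {"dx": 0, "dy": 0, "dz": 0.23, "wx": 0, "wy": 0, "wz": 0},
    {"dx": 0, "dy": 0, "dz": 0.27, "wx": 0, "wy": 0, "wz": 0},
    {"dx": 0, "dy": 0, "dz": 0.3, "wx": 0, "wy": 0, "wz": 0},
    {"dx": 0, "dy": 0, "dz": 0.3, "wx": 0, "wy": 0, "wz": 0},
    {"dx": 0, "dy": 0, "dz": 0.3, "wx": 0, "wy": 0, "wz": 0},
  ],
)

```text
time: 18.92
position: [0.4634, 0.2967, 0.0188]
ee_rot: [-3.141, 0.0, 1.505]
ft_force: [0.2, 0.6, -2.0]
opening: 0.0223
```

```bash
python3 -c "
from h import *
go(.4625,.296,.011,1.504)
"
```

```text
t 18.92 pos [0.4634 0.2967 0.0188] rpy [-3.141  0.     1.505] F [ 0.2  0.6 -2. ] op 0.0223
d [-0.007 -0.007  0.065] w [-0.001  0.     0.002]
```

step_arm(
  commands=[
    {"dx": 0, "dy": 0, "dz": 0.01, "wx": 0, "wy": 0, "wz": 0},
    {"dx": 0, "dy": 0, "dz": 0.025, "wx": 0, "wy": 0, "wz": 0},
    {"dx": 0, "dy": 0, "dz": 0.04, "wx": 0, "wy": 0, "wz": 0},
    {"dx": 0, "dy": 0, "dz": 0.055, "wx": 0, "wy": 0, "wz": 0},
    {"dx": 0, "dy": 0, "dz": 0.06, "wx": 0, "wy": 0, "wz": 0},
    {"dx": 0, "dy": 0, "dz": 0.06, "wx": 0, "wy": 0, "wz": 0},
  ],
)

```text
time: 19.42
position: [0.4632, 0.2966, 0.0114]
ee_rot: [-3.141, 0.0, 1.505]
ft_force: [-0.5, -1.1, -2.1]
opening: 0.022
```

step_arm(
  commands=[
    {"dx": 0, "dy": 0, "dz": 0.01, "wx": 0, "wy": 0, "wz": 0},
    {"dx": 0, "dy": 0, "dz": 0.015, "wx": 0, "wy": 0, "wz": 0},
    {"dx": 0, "dy": 0, "dz": 0.02, "wx": 0, "wy": 0, "wz": 0},
    {"dx": 0, "dy": 0, "dz": 0.02, "wx": 0, "wy": 0, "wz": 0},
  ],
)

```text
time: 19.75
position: [0.4634, 0.2968, 0.011]
ee_rot: [-3.14, 0.001, 1.505]
ft_force: [-5.2, -2.9, 9.9]
opening: 0.0223
```

step_arm(
  commands=[
    {"dx": 0, "dy": 0, "dz": 0, "wx": 0, "wy": 0, "wz": 0},
    {"dx": 0, "dy": 0, "dz": 0, "wx": 0, "wy": 0, "wz": 0},
    {"dx": 0, "dy": 0, "dz": 0, "wx": 0, "wy": 0, "wz": 0},
    {"dx": 0, "dy": 0, "dz": 0, "wx": 0, "wy": 0, "wz": 0},
  ],
  hand=0.05,
)

```text
time: 20.08
position: [0.4638, 0.2969, 0.0112]
ee_rot: [-3.141, 0.0, 1.505]
ft_force: [0.5, -0.8, -0.3]
opening: 0.0452
```

step_arm(
  commands=[
    {"dx": 0, "dy": 0, "dz": -0.1, "wx": 0, "wy": 0, "wz": 0},
    {"dx": 0, "dy": 0, "dz": -0.25, "wx": 0, "wy": 0, "wz": 0},
    {"dx": 0, "dy": 0, "dz": -0.5, "wx": 0, "wy": 0, "wz": 0},
    {"dx": 0, "dy": 0, "dz": -0.8, "wx": 0, "wy": 0, "wz": 0},
    {"dx": 0, "dy": 0, "dz": -1, "wx": 0, "wy": 0, "wz": 0},
    {"dx": 0, "dy": 0, "dz": -1, "wx": 0, "wy": 0, "wz": 0},
  ],
)

```text
time: 20.58
position: [0.4686, 0.2993, 0.1389]
ee_rot: [3.131, -0.006, 1.505]
ft_force: [0.6, 0.0, 0.8]
opening: 0.0448
```

```bash
python3 -c "
from h import *
go(.4625,.296,.25,1.504)
s=cam('side');c=cam('top')
crop(s,'s16c',200,120,300,220,6); crop(c,'t16c',180,150,280,260,6)
"
```

```text
t 20.58 pos [0.4686 0.2993 0.1389] rpy [ 3.131 -0.006  1.505] F [0.6 0.  0.8] op 0.0448
d [-0.025 -0.039 -0.927] w [ 0.021 -0.012  0.003]
```

View pics/t16c.png

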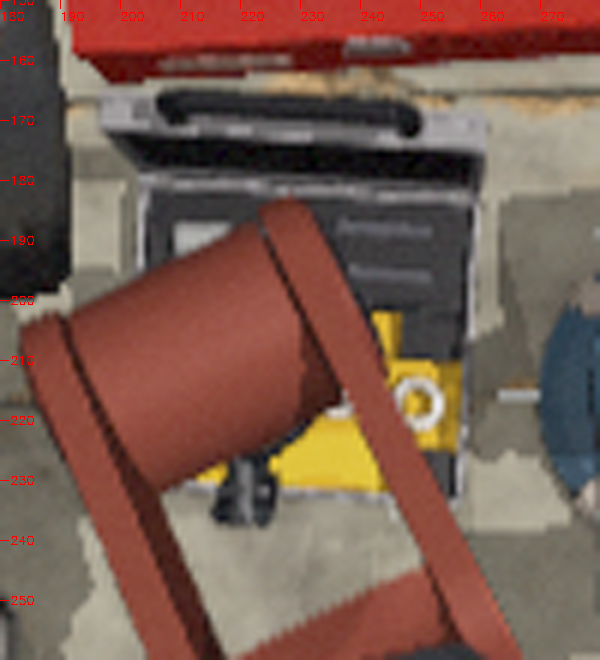

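View pics/s16c.png

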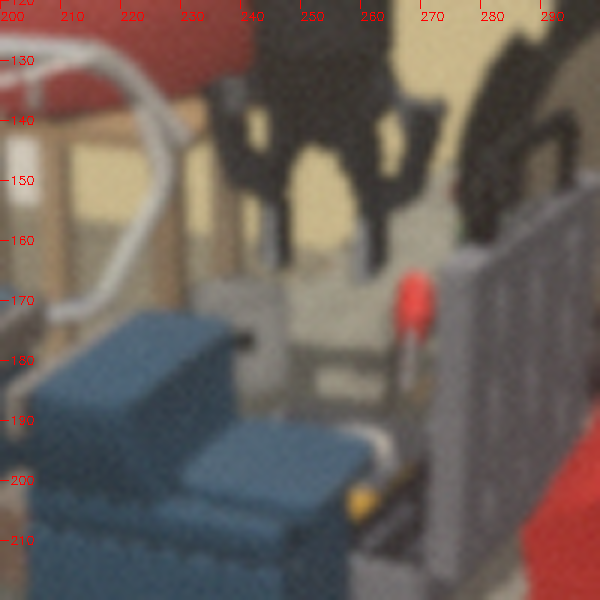

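step_arm(
  commands=[
    {"dx": 0, "dy": 0, "dz": -0.3, "wx": 0, "wy": 0, "wz": 0},
    {"dx": -0.02, "dy": 0, "dz": -0.6, "wx": 0.02, "wy": -0.01, "wz": 0},
    {"dx": -0.02, "dy": 0, "dz": -0.9, "wx": 0.02, "wy": -0.01, "wz": 0},
    {"dx": -0.02, "dy": 0, "dz": -1, "wx": 0.02, "wy": -0.01, "wz": 0},
    {"dx": -0.02, "dy": 0, "dz": -1, "wx": 0.02, "wy": -0.01, "wz": 0},
  ],
)

```text
time: 21.1
position: [0.4666, 0.2959, 0.2569]
ee_rot: [-3.14, 0.0, 1.505]
ft_force: [0.1, 0.2, 0.3]
opening: 0.0447
```

```bash
python3 -c "
from h import *
go(.5877,.277,.31,1.504)
c=cam('top'); crop(c,'t17c',180,150,280,260,6)
"
```

```text
t 21.10 pos [0.4666 0.2959 0.2569] rpy [-3.14   0.     1.505] F [0.1 0.2 0.3] op 0.0447
d [-0.092  1.017 -0.444] w [-0.004  0.001  0.002]
```

View pics/t17c.png

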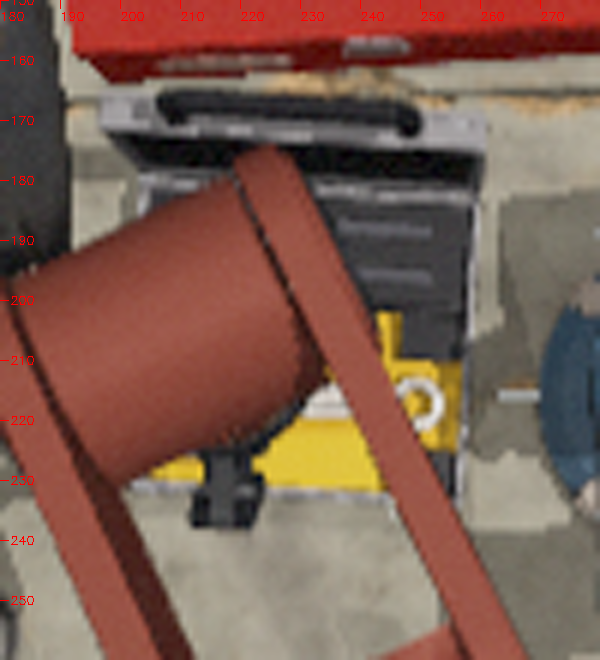

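step_arm(
  commands=[
    {"dx": 0, "dy": 0, "dz": -0.25, "wx": 0, "wy": 0, "wz": 0},
    {"dx": -0.02, "dy": 0.1, "dz": -0.45, "wx": 0, "wy": 0, "wz": 0},
    {"dx": -0.06, "dy": 0.4, "dz": -0.45, "wx": 0, "wy": 0, "wz": 0},
    {"dx": -0.09, "dy": 0.7, "dz": -0.45, "wx": 0, "wy": 0, "wz": 0},
    {"dx": -0.09, "dy": 1, "dz": -0.45, "wx": 0, "wy": 0, "wz": 0},
    {"dx": -0.09, "dy": 1, "dz": -0.45, "wx": 0, "wy": 0, "wz": 0},
    {"dx": -0.09, "dy": 1, "dz": -0.45, "wx": 0, "wy": 0, "wz": 0},
  ],
)

```text
time: 21.73
position: [0.5839, 0.2754, 0.3009]
ee_rot: [-3.126, 0.007, 1.503]
ft_force: [0.0, 0.2, -0.4]
opening: 0.0445
```

```bash
python3 -c "
from h import *
go(.588,.277,.22,1.504)
s=cam('side'); crop(s,'s17c',230,100,310,200,6); c=cam('top'); print(onz(c,227,168,.238))
"
```

```text
t 21.73 pos [0.5839 0.2754 0.3009] rpy [-3.126  0.007  1.503] F [ 0.   0.2 -0.4] op 0.0445
d [0.02  0.044 0.674] w [-0.029  0.012 -0.001]
[0.58488003 0.2796422  0.238     ]
```

View pics/s17c.png

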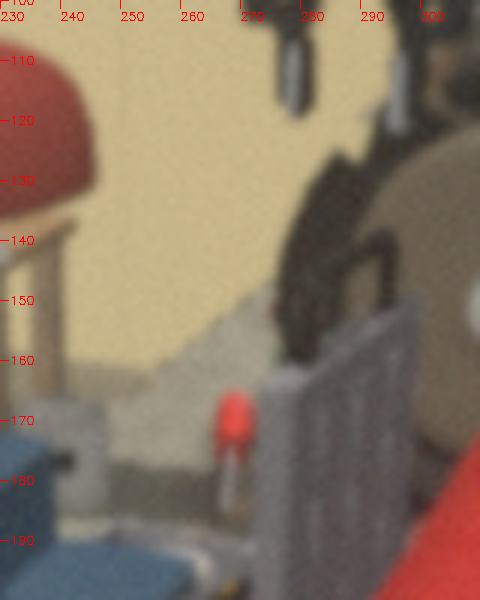

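Bar measured at x ≈ 0.585–0.588, right between the fingers. I'll lower and close.

step_arm(
  commands=[
    {"dx": 0.01, "dy": 0.02, "dz": 0.1, "wx": -0.02, "wy": 0.01, "wz": 0},
    {"dx": 0.02, "dy": 0.03, "dz": 0.2, "wx": -0.03, "wy": 0.01, "wz": 0},
    {"dx": 0.02, "dy": 0.03, "dz": 0.35, "wx": -0.03, "wy": 0.01, "wz": 0},
    {"dx": 0.02, "dy": 0.03, "dz": 0.5, "wx": -0.03, "wy": 0.01, "wz": 0},
    {"dx": 0.02, "dy": 0.03, "dz": 0.62, "wx": -0.03, "wy": 0.01, "wz": 0},
    {"dx": 0.02, "dy": 0.03, "dz": 0.68, "wx": -0.03, "wy": 0.01, "wz": 0},
    {"dx": 0.02, "dy": 0.03, "dz": 0.68, "wx": -0.03, "wy": 0.01, "wz": 0},
  ],
)

```text
time: 22.42
position: [0.5829, 0.2779, 0.2188]
ee_rot: [-3.14, 0.002, 1.506]
ft_force: [-1.0, -0.4, -0.6]
opening: 0.045
```

step_arm(
  commands=[
    {"dx": 0, "dy": 0, "dz": 0, "wx": 0, "wy": 0, "wz": 0},
    {"dx": 0, "dy": 0, "dz": 0, "wx": 0, "wy": 0, "wz": 0},
    {"dx": 0, "dy": 0, "dz": 0, "wx": 0, "wy": 0, "wz": 0},
    {"dx": 0, "dy": 0, "dz": 0, "wx": 0, "wy": 0, "wz": 0},
    {"dx": 0, "dy": 0, "dz": 0, "wx": 0, "wy": 0, "wz": 0},
    {"dx": 0, "dy": 0, "dz": 0, "wx": 0, "wy": 0, "wz": 0},
  ],
  hand=-1,
)

```text
time: 22.92
position: [0.5837, 0.2781, 0.2202]
ee_rot: [3.141, 0.001, 1.506]
ft_force: [0.4, 0.9, 2.2]
opening: 0.0108
```

```bash
python3 -c "
from h import *
go(.588,.277,.22,1.504)
arc(.5755,.2805,-.066,[1.5,1.4,1.3,1.2,1.1,1.0])
"
```

```text
t 22.92 pos [0.5837 0.2781 0.2202] rpy [3.141e+00 1.000e-03 1.506e+00] F [0.4 0.9 2.2] op 0.0108
d [-0.007  0.037  0.002] w [0.001 0.002 0.003]
bar [0.5837 0.2781 0.2392] f,h -0.0083 0.2092 radius 0.2093764770345332 a 1.567
1.5 [ 0.    -0.115  0.034]
1.4 [ 0.    -0.286  0.047]
1.3 [ 0.    -0.454  0.077]
1.2 [ 0.001 -0.618  0.124]
1.1 [ 0.001 -0.777  0.187]
1.0 [ 0.001 -0.929  0.265]
```

step_arm(
  commands=[
    {"dx": 0, "dy": -0.05, "dz": 0, "wx": 0, "wy": 0, "wz": 0},
    {"dx": 0, "dy": -0.115, "dz": 0, "wx": 0, "wy": 0, "wz": 0},
    {"dx": 0, "dy": -0.2, "dz": 0.005, "wx": 0, "wy": 0, "wz": 0},
    {"dx": 0, "dy": -0.286, "dz": 0.017, "wx": 0, "wy": 0, "wz": 0},
    {"dx": 0, "dy": -0.37, "dz": 0.03, "wx": 0, "wy": 0, "wz": 0},
    {"dx": 0, "dy": -0.454, "dz": 0.047, "wx": 0, "wy": 0, "wz": 0},
    {"dx": 0, "dy": -0.537, "dz": 0.07, "wx": 0, "wy": 0, "wz": 0},
    {"dx": 0, "dy": -0.618, "dz": 0.094, "wx": 0, "wy": 0, "wz": 0},
    {"dx": 0, "dy": -0.7, "dz": 0.125, "wx": 0, "wy": 0, "wz": 0},
    {"dx": 0, "dy": -0.777, "dz": 0.157, "wx": 0, "wy": 0, "wz": 0},
    {"dx": 0, "dy": -0.855, "dz": 0.195, "wx": 0, "wy": 0, "wz": 0},
    {"dx": 0, "dy": -0.929, "dz": 0.235, "wx": 0, "wy": 0, "wz": 0},
  ],
)

```text
time: 23.92
position: [0.4717, 0.2872, 0.1927]
ee_rot: [3.14, -0.003, 1.506]
ft_force: [2.0, 6.0, 4.1]
opening: 0.0103
```

```bash
python3 -c "
from h import *
go(.588,.277,.22,1.504)
arc(.5755,.2805,-.066,[1,.9,.8,.7,.6,.5,.4,.3])
"
```

```text
t 23.92 pos [0.4717 0.2872 0.1927] rpy [ 3.140e+00 -3.000e-03  1.506e+00] F [2.  6.  4.1] op 0.0103
d [-0.021  0.973 -0.226] w [ 0.003 -0.006  0.004]
bar [0.4716 0.2871 0.2117] f,h 0.1041 0.1817 radius 0.20940083157545958 a 1.007
1 [-0.     0.007  0.036]
0.9 [-0.    -0.136  0.129]
0.8 [-0.    -0.27   0.236]
0.7 [-0.001 -0.392  0.356]
0.6 [-0.001 -0.501  0.487]
0.5 [-0.001 -0.597  0.628]
0.4 [-0.002 -0.678  0.779]
0.3 [-0.002 -0.744  0.936]
```

step_arm(
  commands=[
    {"dx": 0, "dy": -0.065, "dz": 0.05, "wx": 0, "wy": 0, "wz": 0},
    {"dx": 0, "dy": -0.136, "dz": 0.1, "wx": 0, "wy": 0, "wz": 0},
    {"dx": 0, "dy": -0.205, "dz": 0.155, "wx": 0, "wy": 0, "wz": 0},
    {"dx": 0, "dy": -0.27, "dz": 0.21, "wx": 0, "wy": 0, "wz": 0},
    {"dx": 0, "dy": -0.332, "dz": 0.27, "wx": 0, "wy": 0, "wz": 0},
    {"dx": 0, "dy": -0.392, "dz": 0.33, "wx": 0, "wy": 0, "wz": 0},
    {"dx": 0, "dy": -0.45, "dz": 0.395, "wx": 0, "wy": 0, "wz": 0},
    {"dx": 0, "dy": -0.501, "dz": 0.46, "wx": 0, "wy": 0, "wz": 0},
    {"dx": 0, "dy": -0.55, "dz": 0.53, "wx": 0, "wy": 0, "wz": 0},
    {"dx": 0, "dy": -0.597, "dz": 0.605, "wx": 0, "wy": 0, "wz": 0},
    {"dx": 0, "dy": -0.64, "dz": 0.68, "wx": 0, "wy": 0, "wz": 0},
    {"dx": 0, "dy": -0.678, "dz": 0.76, "wx": 0, "wy": 0, "wz": 0},
  ],
)

```text
time: 24.92
position: [0.3905, 0.2933, 0.1009]
ee_rot: [3.139, -0.005, 1.506]
ft_force: [4.5, 6.3, -1.9]
opening: 0.0111
```

```bash
python3 -c "
from h import *
go(.588,.277,.22,1.504)
arc(.5755,.2805,-.066,[.4,.3,.2,.1,0])
"
```

```text
t 24.92 pos [0.3905 0.2933 0.1009] rpy [ 3.139 -0.005  1.506] F [ 4.5  6.3 -1.9] op 0.0111
d [-0.024  1.654 -0.988] w [ 0.006 -0.009  0.003]
bar [0.3904 0.2932 0.1199] f,h 0.1855 0.0899 radius 0.20615494127406206 a 0.407
0.4 [-0.     0.002  0.015]
0.3 [-0.001 -0.064  0.172]
0.2 [-0.001 -0.114  0.336]
0.1 [-0.002 -0.148  0.504]
0 [-0.003 -0.164  0.674]
```

step_arm(
  commands=[
    {"dx": 0, "dy": -0.035, "dz": 0.08, "wx": 0, "wy": 0, "wz": 0},
    {"dx": 0, "dy": -0.064, "dz": 0.16, "wx": 0, "wy": 0, "wz": 0},
    {"dx": 0, "dy": -0.09, "dz": 0.24, "wx": 0, "wy": 0, "wz": 0},
    {"dx": 0, "dy": -0.114, "dz": 0.32, "wx": 0, "wy": 0, "wz": 0},
    {"dx": 0, "dy": -0.133, "dz": 0.4, "wx": 0, "wy": 0, "wz": 0},
    {"dx": 0, "dy": -0.148, "dz": 0.48, "wx": 0, "wy": 0, "wz": 0},
    {"dx": 0, "dy": -0.158, "dz": 0.56, "wx": 0, "wy": 0, "wz": 0},
    {"dx": 0, "dy": -0.164, "dz": 0.64, "wx": 0, "wy": 0, "wz": 0},
    {"dx": 0, "dy": -0.164, "dz": 0.67, "wx": 0, "wy": 0, "wz": 0},
    {"dx": 0, "dy": -0.164, "dz": 0.67, "wx": 0, "wy": 0, "wz": 0},
  ],
)

```text
time: 25.75
position: [0.371, 0.295, 0.0216]
ee_rot: [-3.142, -0.003, 1.506]
ft_force: [-1.3, 1.9, 16.3]
opening: 0.0111
```

```bash
python3 -c "
from h import *
go(.37,.294,.015,1.504)
arc(.5755,.2805,-.066,[0])
"
```

```text
t 25.75 pos [0.371  0.295  0.0216] rpy [-3.142e+00 -3.000e-03  1.506e+00] F [-1.3  1.9 16.3] op 0.0111
d [-0.009 -0.008  0.055] w [-0.    -0.006  0.003]
bar [0.371  0.295  0.0406] f,h 0.205 0.0106 radius 0.20526266959892625 a 0.008
0 [-0.    -0.     0.013]
```

step_arm(
  commands=[
    {"dx": 0, "dy": 0, "dz": 0, "wx": 0, "wy": 0, "wz": 0},
    {"dx": 0, "dy": 0, "dz": 0, "wx": 0, "wy": 0, "wz": 0},
    {"dx": 0, "dy": 0, "dz": 0, "wx": 0, "wy": 0, "wz": 0},
    {"dx": 0, "dy": 0, "dz": 0, "wx": 0, "wy": 0, "wz": 0},
    {"dx": 0, "dy": 0, "dz": 0, "wx": 0, "wy": 0, "wz": 0},
  ],
  hand=-0.2,
)

```text
time: 26.17
position: [0.3697, 0.294, 0.0205]
ee_rot: [-3.139, -0.001, 1.506]
ft_force: [0.4, 0.6, 0.0]
opening: 0.034
```

step_arm(
  commands=[
    {"dx": 0, "dy": 0, "dz": -0.05, "wx": 0, "wy": 0, "wz": 0},
    {"dx": 0, "dy": 0, "dz": -0.15, "wx": 0, "wy": 0, "wz": 0},
    {"dx": 0, "dy": 0, "dz": -0.3, "wx": 0, "wy": 0, "wz": 0},
    {"dx": 0, "dy": 0, "dz": -0.6, "wx": 0, "wy": 0, "wz": 0},
    {"dx": 0, "dy": 0, "dz": -0.9, "wx": 0, "wy": 0, "wz": 0},
    {"dx": 0, "dy": 0, "dz": -1, "wx": 0, "wy": 0, "wz": 0},
    {"dx": 0, "dy": 0, "dz": -1, "wx": 0, "wy": 0, "wz": 0},
  ],
)

```text
time: 26.75
position: [0.373, 0.2956, 0.1453]
ee_rot: [3.136, -0.006, 1.506]
ft_force: [1.2, 0.4, 0.7]
opening: 0.0339
```

step_arm(
  commands=[
    {"dx": -0.2, "dy": 0.1, "dz": -0.3, "wx": 0, "wy": 0, "wz": 0},
    {"dx": -0.5, "dy": 0.15, "dz": -0.6, "wx": 0, "wy": 0, "wz": 0},
    {"dx": -0.8, "dy": 0.2, "dz": -0.9, "wx": 0, "wy": 0, "wz": 0},
    {"dx": -1, "dy": 0.2, "dz": -1, "wx": 0, "wy": 0, "wz": 0},
    {"dx": -1, "dy": 0.2, "dz": -1, "wx": 0, "wy": 0, "wz": 0},
  ],
)

```text
time: 27.17
position: [0.3901, 0.1708, 0.2681]
ee_rot: [3.131, -0.005, 1.503]
ft_force: [1.1, 0.3, -0.4]
opening: 0.0341
```

step_arm(
  commands=[
    {"dx": -0.3, "dy": 0.1, "dz": -0.2, "wx": 0, "wy": 0, "wz": 0},
    {"dx": -0.6, "dy": 0.2, "dz": -0.3, "wx": 0, "wy": 0, "wz": 0},
    {"dx": -0.9, "dy": 0.3, "dz": -0.4, "wx": 0, "wy": 0, "wz": 0},
    {"dx": -1, "dy": 0.4, "dz": -0.4, "wx": 0, "wy": 0, "wz": 0},
    {"dx": -1, "dy": 0.4, "dz": -0.4, "wx": 0, "wy": 0, "wz": 0},
  ],
)

```text
time: 27.58
position: [0.4307, 0.0447, 0.3153]
ee_rot: [3.131, -0.004, 1.498]
ft_force: [0.9, 0.6, 0.4]
opening: 0.0342
```

```bash
python3 -c "
from h import *
go(.37,.294,.015,1.504)
s=cam('side','s20');c=cam('top','t20')
crop(s,'s20c',200,150,310,240,6); crop(c,'t20c',180,150,280,260,6)
"
```

```text
t 27.58 pos [0.4307 0.0447 0.3153] rpy [ 3.131 -0.004  1.498] F [0.9 0.6 0.4] op 0.0342
d [ 2.025 -0.682  2.503] w [ 0.021 -0.007 -0.011]
```

View pics/t20.png

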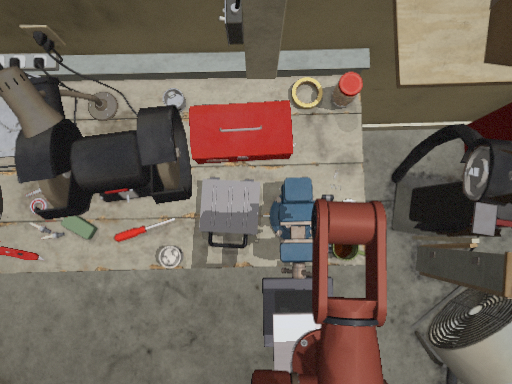

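View pics/s20c.png

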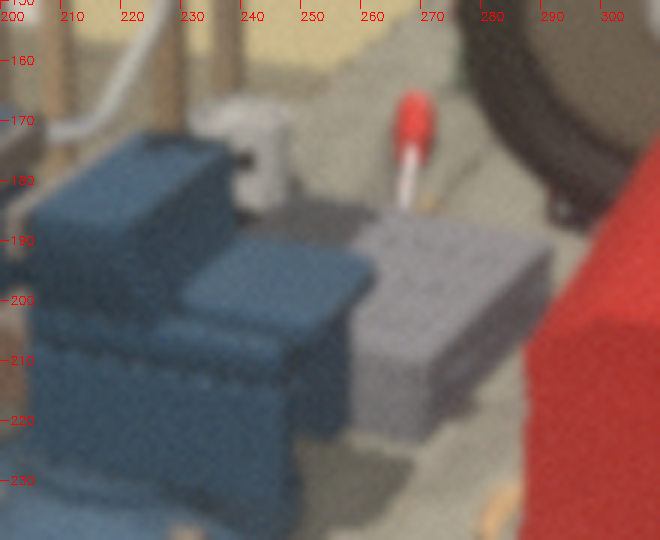

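View pics/t20c.png

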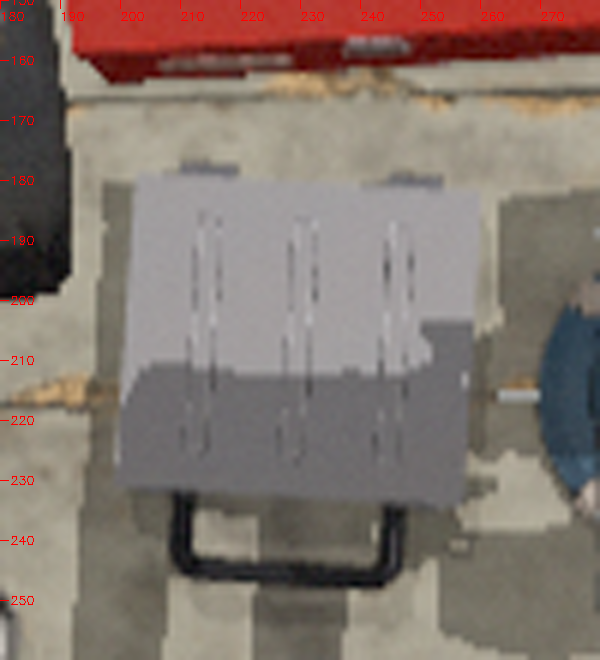

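View pics/s20.png

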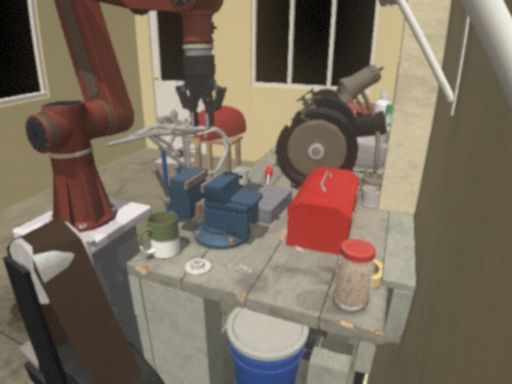

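```bash
python3 -c "
from h import *
c=cam('top');g=c['pixels'].astype(int).max(2)
o=cv2.imread('pics/top0.png').astype(int).max(2)
for im in (o,g):
  print([round(float((np.arange(238,252)*np.clip(110-im[238:252,x],0,None)).sum()/np.clip(110-im[238:252,x],0,None).sum()),2) for x in range(216,240,3)])
"
```

```text
[244.54, 244.72, 244.8, 245.08, 245.31, 245.52, 245.63, 244.83]
[244.52, 244.85, 245.95, 244.77, 244.51, 245.1, 245.5, 245.3]
```

The lid is flat at its shut position. The mug (160,235) and sprocket (198,266) are where they were, and the hand is clear of everything.

```bash
python3 -c "
from station import *
print(hand_in())"
```

```text
the job is handed in; nothing more can be done
None
```

The connecting rod is packed in the front pocket and the lid is shut. I handed the job in at about 28 s, well under the 72 s limit.

**What I did:**
- I opened the lid by its handle to upright (estimated angle 1.57–1.59 rad).
- I gripped the rod across its beam, lifted it and drew it towards the robot, then carried it over the vice.
- I lowered it into the pocket until it touched the floor at the expected height, with about 10 N of contact force, and let go. The highest wrist-force reading I saw anywhere was about 16 N.
- I then swung the lid shut by the handle, released it and moved the hand clear.

**Last checks:**
- **Rod:** before closing, the top picture showed the small end between the foam blocks. The arm hid most of the big end, so I only saw part of it, in the side view.
- **Lid:** it met its stop with about 16 N at an estimated 0.008 rad. The handle lies within about 1 pixel of where it started in the top picture.
- **Bystanders:** the mug and sprocket stand where they were. I never identified the piston in the pictures, so I did not check it directly. No contact showed in the force readings on the way past.

**Disagreement:** the two cameras differed by 5–6 mm on where the rod lay on the bench, and by about 11 mm along its length once it was held. I used a value between the two, and the final picture of the small end agreed with it.

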